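Seat a splined gear on a gearbox shaft and hold it home

ROBOT

A 6-joint arm with a two-finger parallel gripper is mounted at the origin on a cart in front of the work surface, level with it; the furniture and walls round the work are solid. World frame = base frame: x ahead of the robot, y to its left, z up, the work surface at z = 0. Lengths are in mm, angles in rad, forces in N, time in s.
With the tool pointing down it reaches from about 425 to 1125 mm from the base axis. Payload 14.9 kg.
Tool frame: the origin (TCP) lies midway between the tips of the shut fingers; the grasp point (between the pads) lies 19 mm behind it (robot.grip_depth is the distance from the TCP to the grasp point, in mm); x points along the fingers, y is the direction in which the jaws open and shut, and the axes are right-handed (so a half turn about x gives the same grasp; the last joint's range is limited). The gripper opens to 91 mm and grips with 3 to 60 N. Pads are 32 mm wide; open, the fingers measure 118 mm over their backs; the gripper's body (76 mm by 178 mm) begins 60 mm behind the grasp point.
Start: joints at [-1.346, 0.379, 1.734, -0, 1.028, -0.033], TCP at [178.463, -676.882, 174.732] pointing down, gripper open.
Joint ranges: [-2.77, 2.77], [-0.74, 2.19], [0, 2.66], [-1.06, 4.2], [0.31, 2.87], [-3.08, 3.08]. Speed limits (rad/s): [1.89, 1.89, 2.39, 3.14, 3.14, 3.14].

INTERFACE

Orientations are given as a 3x3 rotation matrix whose columns are the frame's x, y, z axes.
In Python, from workcell import robot gives the robot as it stands.
- The arm moves only by the tool apply_moves, never from a script. Its argument "motion" is one flat list of numbers, 4 for each row, row after row: the shift along the world's x, y, z in mm, then the turn about the world's z in rad. A call has 1 to 5 rows; each row shifts and turns the pose as measured when the row begins; what a row does not reach is not made up. A row lasts 1/12 s, in which the tool goes at most 41.7 mm and 7.16 degrees, less where a joint would pass 70% of its speed; a pose out of reach is approached as far as the arm can. A call with a gripper value outside its range is refused whole. "jaw" is the finger opening in mm, from 0 to 91.2, set as the call begins (left out, the last holds). The fingers move at their own pace and stop on an object; "squeeze" is the grip in N (left out, the last holds). Time passes only in rows, so rows that do not move let the fingers close. It gives the time, the measured TCP pose, the force and the opening at its end, in the units of the state.
- robot.get_state(): the state, without advancing time (a new reading comes with each control period).
- robot.read_camera(name): name is "side" or "top"; returns (picture, depth): 420x560x3 uint8, red, green, blue; 420x560 float32, mm along the optical axis (not along the pixel's ray), 0 where there is no reading.
- robot.camera_params(name): a dict with "mtx" (3x3 intrinsics, pixels), "world_from_camera" (4x4, takes a point from camera to world coordinates). Camera axes: x right, y down, z forward; pixel columns grow to the right and rows downward; lengths in mm; the calibration is good to about 2 mm. A picture is of the moment at which its call begins. camera_params takes no time and is no camera call.
- robot.hand_in(): hands the job in, once; it reports no verdict.
Trained networks look in the newest picture that a camera, given by its name, has taken for a name from the list of things; names that differ only in an ending like _2 or _b are one class to them, and where a whole thing is asked for, a point or a joint stands for the part that bears it (a point fixed in the world has none). Each returns a list of dicts, best first, with "p" (0 to 1); they miss things now and then, are a little off and sometimes report something else, mostly with a low value. They report only what shows in the picture. A call takes as long as a camera call. They do not tell look-alikes from the thing itself.
- robot.search_frame(camera, query): "location" ([x, y, z] in mm, in world coordinates, good to about 4 mm: the middle of the surface that is visible of it).
- robot.trace(camera, query): "region" (420x560 bool, what is visible of it).
The state is a dict: "clock": time; "joints": joint angles; "qvel": joint speeds; "joint_torque": joint torques, N m; "tool_pos": TCP position; "tool_rot": TCP orientation; "wrist_force": force on the tool from outside, world axes, zero at the start; "torque": the same for the moment, N m; "opening": finger opening in mm.
Only numpy, scipy, OpenCV 4.12 (cv2) and the standard library are available. Lean on these libraries where they do the work, as an engineer would, in place of code of your own. Each camera call takes 0.05 s, during which the arm holds its last target.

TASK

Take the black cap off the gearbox's splined shaft and stand it mouth down on a clear patch of the bench, away from the gearbox. Then put the toothed gear with the splined bore on the shaft, hub upwards: turn it until the splines mesh, slide it down and press it fully home against the sprung collar. Finish while still holding the gear and pressing it home, so that the retaining ring could be fitted; leave the other things on the bench undisturbed.

Things in the scene. Friction and masses are not known exactly. Their poses are not given: they have to be found in the camera images.
- gearbox: Grey gearbox bolted to the bench: foot 108 x 100 mm, housing 84 x 84 mm, bearing cover 80 mm high. Origin: centre of its underside, z up; its fixed, vertical output shaft stands on this z axis. One spline of the shaft points along this body's +x axis, the others every 60 degrees. An input shaft stub sticks out along -y to 72 mm from the axis, 36 mm up.
- spline_top (a point): Upper end of the six shaft splines, on the axis, 120 mm above the gearbox's origin. They run from 80 to 120 mm height: 30 mm over the tops, 22 mm at the roots, each 6 mm wide; the upper 4 mm taper to 26 mm over the tops and 3.6 mm wide.
- shaft_nose (a point): Tip of the shaft, on the axis, 142 mm above the gearbox's origin. Above the splines the shaft is a plain round nose, 20 mm diameter, 22 mm long, its edge chamfered, with a retaining-ring groove 129 to 131 mm above the gearbox's origin.
- gear: Loose steel spur gear lying flat, hub up: 18 teeth, 80 mm over the tips, 14 mm thick; on it a round hub 44 mm diameter up to 44 mm height, to grip from above; 0.25 to 0.39 kg. Origin: centre of its underside, z up along the bore. One bore slot points along this body's +x axis, the others every 60 degrees: it meshes when gear and gearbox yaw differ by a multiple of 60 degrees.
- gear_hub_top (a point): Centre of the gear's hub top, 44 mm above its underside. The bore goes right through: six slots 8 mm wide, 32 mm across opposite slots, 24 mm across the lands. Meshed, the gear slides freely down until its underside meets the sprung collar 92 mm above the gearbox's origin; fully home the underside is at 82 mm and the hub's top just below the ring groove.
- shaft_cap: Black hollow plastic cap, 40 mm diameter, 58 mm tall, lip 45 mm diameter at its mouth, 45 g, loosely standing mouth down over the shaft on the collar. Origin: centre of its mouth (lower) end; z up to its closed top. It lifts straight off; the nose of the shaft reaches 50 mm up inside it. The bench about x 0.50, y 0.28 (left of the gearbox) is clear.
- thrust_collar (a joint): Sprung steel collar, 42 mm diameter, round the foot of the shaft; value in m, 0 = up (top 92 mm above the gearbox's origin), 0.010 = pressed down to its stop (top at 82 mm). The spring pushes up with 6 N at 0 and 12 N at 0.010, more than the gear's weight, so the gear rises again when let go.
- bench_vice: Blue bench vice fixed at the bench's front edge, between the robot and the gearbox: it covers x 0.28 to 0.50, y -0.01 to 0.10, and stands 104 mm high. Carry things over it.
- pliers: Loose pliers, 173 mm long, lying left of the gearbox, to be left alone.
- screwdriver: Loose screwdriver, 226 mm long, lying near the bench's front edge on the left, to be left alone.
- flange_disc: Loose toothless steel flange, 66 mm disc with a small hub, 20 mm tall, at the back right beyond the gear, to be left alone.
- hexkey: Loose hex key, 93 mm long, near the bench's front edge on the right, to be left alone.
Things that resemble listed ones, but are neither listed nor needed, are in the scene too. Several things look just like the gear: the one meant starts farthest from the robot's base.

How it is judged:
By the outcome, as a careful person would: the job done as asked, in the order asked, and still so for the second after the job is handed in, while the arm keeps its last pose, push and grip.
It also fails if it takes over 58 s, if anything falls off the work surface, if the arm or the gripper's body presses on something with over 40 N, if the wrist force passes 120 N, or if a joint passes its speed limit or range.

## Working session

There is one attempt and no reset: what is moved stays moved. The work goes in short steps, Python scripts to look and compute and a tool call to move; the robot and the scene stay as the last step left them, time stands still between calls to the robot, and variables do not carry over. Pictures are saved under pics/ and viewed, and the job is handed in when it is done.

Besides the shell and the picture viewer there is one more tool, called after ">>>" as name(argument=value, ...) on one line, values as JSON. apply_moves: Moves the arm, as the interface text tells. Its arguments: {"type":"object","properties":{"motion":{"type":"array"},"jaw":{"type":"number"},"squeeze":{"type":"number"}},"required":["motion"]}

```bash
mkdir -p pics; ls; cat > h.py <<'E'
import numpy as np, cv2
from workcell import robot
np.set_printoptions(precision=1,suppress=True)
def cam(n):
    p=robot.camera_params(n); return np.array(p["mtx"]),np.array(p["world_from_camera"])
def cloud(n,depth):
    K,T=cam(n); v,u=np.mgrid[:depth.shape[0],:depth.shape[1]]
    P=np.stack([(u-K[0,2])/K[0,0]*depth,(v-K[1,2])/K[1,1]*depth,depth],-1)
    W=P@T[:3,:3].T+T[:3,3]; W[depth<=0]=np.nan; return W
def proj(n,p):
    K,T=cam(n); c=T[:3,:3].T@(np.array(p)-T[:3,3]); q=K@c; return q[:2]/q[2]
def save(name,im): cv2.imwrite("pics/"+name,cv2.cvtColor(im,cv2.COLOR_RGB2BGR))
E
python3 - <<'E'
from h import *
for n in("top","side"):
    im,d=robot.read_camera(n); save(n+"0.png",im); np.savez(n+"0.npz",im=im,d=d)
    print(n,cam(n)[1])
    for q in ("gear","gearbox","shaft_cap"):
        for r in robot.search_frame(n,q): print(q,np.array(r["location"]),round(r["p"],2),proj(n,r["location"]))
print(robot.get_state())
E
```

```text
pics
top [[  -0.    -1.     0.1  398.1]
 [  -1.     0.    -0.    68.1]
 [   0.    -0.1   -1.  1144. ]
 [   0.     0.     0.     1. ]]
gear [432.6 -99.2  11.1] 0.81 [335.6 242.7]
gear [ 458.7 -229.    12.6] 0.75 [380.3 233.2]
gearbox [581.1  65.1  68.9] 0.93 [278.2 189. ]
shaft_cap [598.8  68.5 146.8] 0.68 [276.9 177.1]
side [[   1.    -0.1    0.1  419.2]
 [  -0.1   -0.7    0.7 -773.2]
 [   0.    -0.7   -0.7  838.9]
 [   0.     0.     0.     1. ]]
gear [ 465.7 -254.    14. ] 0.85 [271.8 341.8]
gearbox [598.2  32.7  52.2] 0.86 [312.7 227.3]
shaft_cap [600.8  49.7 128.2] 0.76 [314.1 199.5]
{'clock': 0.4, 'joints': array([-1.3,  0.4,  1.7, -0. ,  1. , -0. ]), 'qvel': array([ 0.,  0., -0., -0.,  0., -0.]), 'joint_torque': array([ -0. , -76.3, -43.4,   0.1,   0. ,  -0. ]), 'tool_pos': array([ 178.5, -676.8,  174.6]), 'tool_rot': array([[-0. ,  0.3, -1. ],
       [ 0. , -1. , -0.3],
       [-1. , -0. ,  0. ]]), 'wrist_force': array([ 1.4,  0.5, -0.5]), 'torque': array([-0.,  0., -0.]), 'opening': 91.43920739061589}
```

View pics/top0.png

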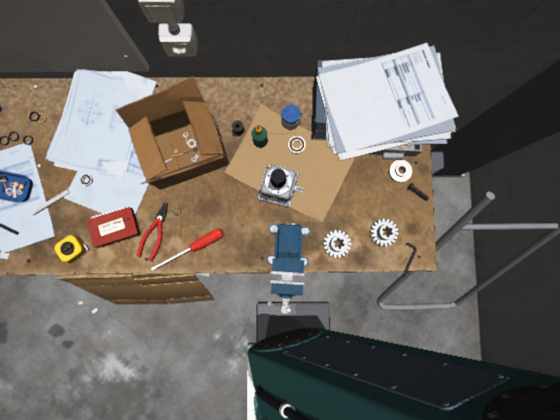

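View pics/side0.png

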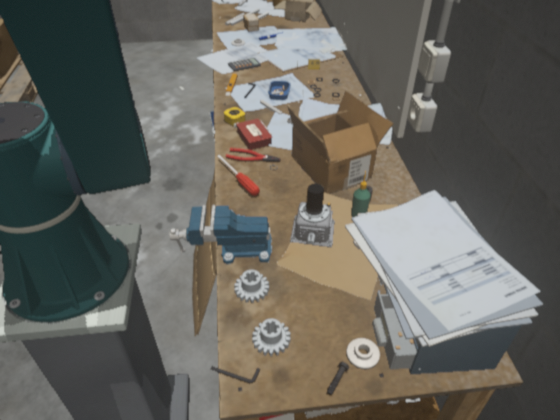

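Two gear candidates: top (337,243) at about 444 mm from the base, and (384,232) at about 513 mm. The second is the farther one. I'll confirm in an enlarged crop.

```bash
python3 - <<'E'
from h import *
z=np.load("top0.npz"); im,d=z["im"],z["d"]; print(cam("top")[0],cam("side")[0])
a=cv2.resize(im[205:265,310:420],None,fx=7,fy=7,interpolation=cv2.INTER_CUBIC)
save("c1.png",a)
b=cv2.resize(im[150:220,240:320],None,fx=7,fy=7,interpolation=cv2.INTER_CUBIC); save("c2.png",b)
s=np.load("side0.npz"); c=cv2.resize(s["im"][160:370,215:355],None,fx=2.8,fy=2.8,interpolation=cv2.INTER_CUBIC); save("c3.png",c)
for n,zz in(("top",z),("side",s)):
    W=cloud(n,zz["d"])
    def reg(name,x0,x1,y0,y1,z0,z1):
        m=(W[...,0]>x0)&(W[...,0]<x1)&(W[...,1]>y0)&(W[...,1]<y1)&(W[...,2]>z0)&(W[...,2]<z1)
        P=W[m]
        if len(P): print(n,name,len(P),"mean",P.mean(0),"min",P.min(0),"max",P.max(0))
    reg("gearA full",400,520,-290,-170,5,60); reg("gearA hub",400,520,-290,-170,35,60)
    reg("gearA face",400,520,-290,-170,8,22)
    reg("gearB full",380,500,-150,-50,5,60); reg("gearB hub",380,500,-150,-50,35,60)
    reg("cap",540,640,20,120,135,170); reg("cap all",540,640,20,120,95,170)
    reg("bench",480,520,250,300,-20,30)
    reg("housing",520,660,0,140,25,75)
E
```

```text
[[392.3   0.  281.8]
 [  0.  392.3 211. ]
 [  0.    0.    1. ]] [[456.4   0.  282.4]
 [  0.  456.4 210.1]
 [  0.    0.    1. ]]
top gearA full 510 mean [ 460.3 -234.8   22.6] min [ 410.1 -287.1    5. ] max [ 515.3 -174.9   50.3]
top gearA hub 133 mean [ 460.6 -237.9   44.3] min [ 440.4 -259.3   35.1] max [ 482.8 -216.7   50.3]
top gearA face 306 mean [ 459.7 -234.5   14.6] min [ 421.6 -277.5    8. ] max [ 499.8 -199.9   21.4]
top gearB full 474 mean [431.1 -98.7  22.5] min [ 382.9 -139.6    5. ] max [500.  -50.6  50.6]
top gearB hub 120 mean [ 429.4 -100.7   44.4] min [ 408.3 -121.    35.6] max [450.4 -79.4  50.6]
top cap 198 mean [600.1  66.9 150.1] min [581.4  47.5 135.4] max [620.   86.5 157.3]
top cap all 257 mean [597.1  66.8 141.4] min [578.8  46.7  95.9] max [620.   87.3 157.3]
top bench 226 mean [499.7 274.5  -0.4] min [482.  250.1  -5.6] max [517.8 300.    5.6]
top housing 563 mean [592.6  61.1  62.5] min [551.9   0.2  27. ] max [651.6 116.2  75. ]
side gearA full 975 mean [ 464.8 -246.7   22.1] min [ 425.7 -279.4    5.1] max [ 505.7 -204.4   46.2]
side gearA hub 258 mean [ 465.8 -241.1   41.6] min [ 444.7 -262.4   35. ] max [ 486.9 -216.1   46.2]
side gearA face 544 mean [ 465.  -248.8   12.9] min [ 425.8 -278.9    8. ] max [ 505.7 -204.4   21.9]
side gearB full 773 mean [ 434.1 -109.5   22. ] min [ 394.9 -142.3    5. ] max [499.3 -50.7  47. ]
side gearB hub 198 mean [ 434.6 -104.4   41.2] min [ 412.2 -125.    35. ] max [455.3 -79.8  47. ]
side cap 209 mean [604.3  61.  146.1] min [585.1  44.6 135. ] max [624.   84.7 152.6]
side cap all 423 mean [603.7  56.5 129.8] min [584.1  41.8  95.3] max [627.2  84.7 152.6]
side bench 139 mean [500.8 274.9  -1.8] min [480.3 250.1  -7.1] max [519.9 299.9   2.4]
side housing 839 mean [600.6  36.1  56.5] min [557.    0.9  25.1] max [656.8 111.2  75. ]
```

View pics/c1.png

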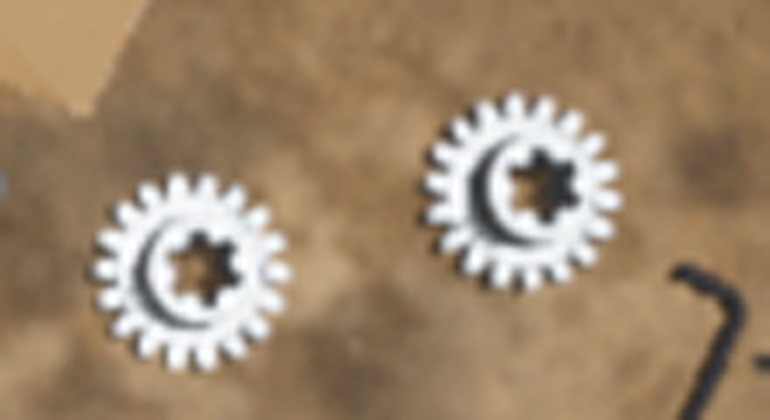

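View pics/c2.png

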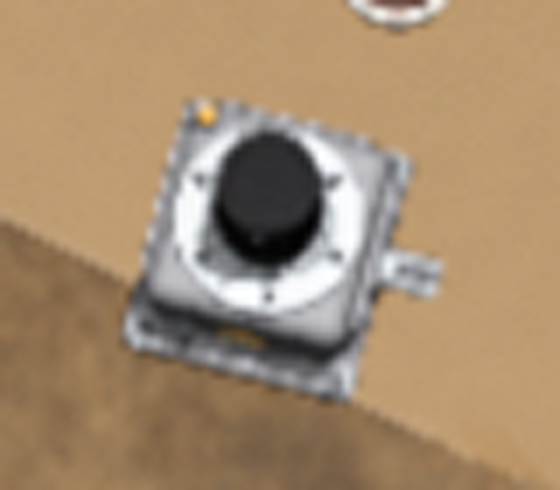

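View pics/c3.png

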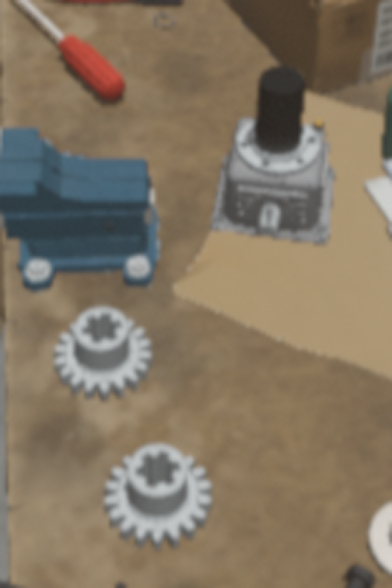

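The right-hand gear in the crop, top (384,232) and side (271,336), is the gear meant, because it is farther from the base. Next I fit the cap centre, gear centre and both yaws.

```bash
cat >> h.py <<'E'
def plane_patch(n,im,c,z,half,res=0.5):
    # rectify picture on plane z: rows = +x up?, returns image idx [i,j] -> x=c0-half+i*res, y=c1-half+j*res
    K,T=cam(n); g=np.arange(-half,half+1e-6,res)
    X,Y=np.meshgrid(c[0]+g,c[1]+g,indexing="ij")
    P=np.stack([X,Y,np.full_like(X,z)],-1)-T[:3,3]; C=P@T[:3,:3]; q=C@K.T
    return cv2.remap(im,(q[...,0]/q[...,2]).astype(np.float32),(q[...,1]/q[...,2]).astype(np.float32),cv2.INTER_CUBIC)
def show(name,p,k=3): # view from above, x up, y left
    save(name,cv2.resize(p[::-1,::-1],None,fx=k,fy=k))
E
python3 - <<'E'
from h import *
for n in("top","side"):
    z=np.load(n+"0.npz"); im,d=z["im"],z["d"]
    ps=[plane_patch(n,im,(462,-238),44,45),plane_patch(n,im,(602,65),150,45),plane_patch(n,im,(602,65),80,75,.83)]
    a=np.hstack([cv2.resize(p[::-1,::-1],(266,266),interpolation=cv2.INTER_CUBIC) for p in ps]); save("r_%s.png"%n,a)
    W=cloud(n,d)
    m=(abs(W[...,2]-72)<8)&(abs(W[...,0]-602)<60)&(abs(W[...,1]-65)<60)
    P=W[m][:,:2].astype(np.float32); print(n,cv2.minAreaRect(P))
    m=(abs(W[...,2]-12)<6)&(abs(W[...,0]-602)<75)&(abs(W[...,1]-65)<75)
    P=W[m][:,:2].astype(np.float32); print(n,cv2.minAreaRect(P))
    for nm,c,zz in(("cap",(602,65),150),("gear",(462,-238),44)):
        m=(abs(W[...,2]-zz)<6)&(abs(W[...,0]-c[0])<30)&(abs(W[...,1]-c[1])<30)
        P=W[m][:,:2]; print(nm,len(P),cv2.minEnclosingCircle(P.astype(np.float32)),P.mean(0), np.median(W[m][:,2]))
E
```

```text
top ((601.1511840820312, 68.03334045410156), (85.35997009277344, 83.05615997314453), 74.22516632080078)
top ((602.1571044921875, 64.53385925292969), (149.51019287109375, 147.07542419433594), 89.56651306152344)
cap 187 ((601.15234375, 66.82403564453125), 19.90570068359375) [600.9  66.9] 150.61714721786268
gear 124 ((460.6945495605469, -238.27981567382812), 22.189220428466797) [ 460.8 -237.9] 44.981456827132206
side ((604.894775390625, 62.49295425415039), (81.12581634521484, 82.3197250366211), 75.80110931396484)
side ((607.1439208984375, 49.369850158691406), (133.61683654785156, 145.6863555908203), 82.8775863647461)
cap 157 ((604.8768920898438, 66.83971405029297), 21.154571533203125) [605.2  63.9] 148.54858578411938
gear 219 ((464.94952392578125, -238.90382385253906), 23.016809463500977) [ 465.6 -240.4] 42.69270021351758
```

View pics/r_top.png

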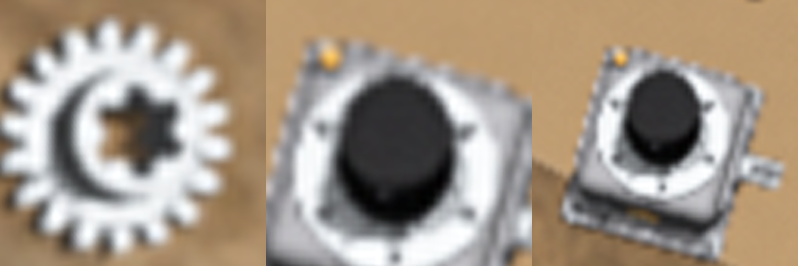

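View pics/r_side.png

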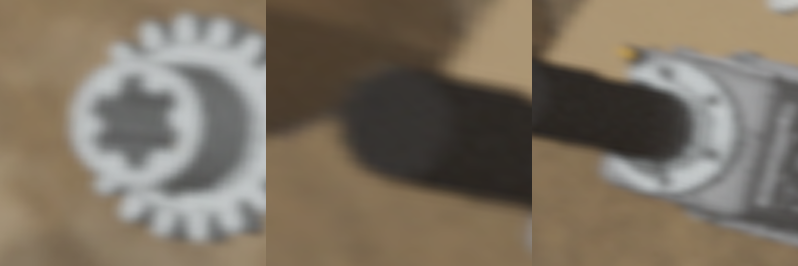

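```bash
python3 - <<'E'
from h import *
from scipy.optimize import minimize
def fit(n,im,c0,zz):
    g=cv2.cvtColor(plane_patch(n,im,c0,zz,30,.5),cv2.COLOR_RGB2GRAY).astype(float)
    ax=np.arange(-30,30.01,.5)
    X,Y=np.meshgrid(ax,ax,indexing="ij")
    best=None
    for dx in np.arange(-5,5.1,.5):
     for dy in np.arange(-5,5.1,.5):
      x,y=X-dx,Y-dy; r=np.hypot(x,y); 
      for yaw in range(0,60,3):
        b=r<12
        for k in range(3):
            t=np.radians(yaw+60*k); u=x*np.cos(t)+y*np.sin(t); v=-x*np.sin(t)+y*np.cos(t)
            b|=(abs(u)<16)&(abs(v)<4)
        m=r<21
        s=g[m&~b].mean()-g[m&b].mean()
        if best is None or s>best[0]: best=(s,dx+c0[0],dy+c0[1],yaw)
    return best
for n in("top","side"):
    im=np.load(n+"0.npz")["im"]; print(n,fit(n,im,(462,-238),44))
E
```

```text
top (np.float64(131.42853856792632), np.float64(462.5), np.float64(-240.5), 3)
side (np.float64(64.58705954187222), np.float64(465.5), np.float64(-239.0), 3)
```

>>> apply_moves(motion=[0, 0, 40, 0, 20, 36, 10, 0, 20, 36, 5, 0, 20, 36, 0, 0, 20, 36, 0, 0], jaw=80)

```text
clock: 0.82
tool_pos: [255.9, -535.4, 230.3]
tool_rot: [[0.0, 0.249, -0.969], [-0.0, -0.969, -0.249], [-1.0, 0.0, -0.0]]
wrist_force: [0.1, -0.4, -0.2]
opening: 80.5
```

>>> apply_moves(motion=[20, 36, 0, 0, 20, 36, 0, 0, 20, 36, 0, 0, 20, 36, 0, 0, 20, 36, 0, 0])

```text
clock: 1.23
tool_pos: [355.6, -352.0, 231.4]
tool_rot: [[0.002, 0.246, -0.969], [-0.003, -0.969, -0.246], [-1.0, 0.003, -0.001]]
wrist_force: [1.8, -0.6, -0.0]
opening: 80.1
```

>>> apply_moves(motion=[20, 36, 0, 0, 20, 36, 0, 0, 20, 36, 0, 0, 20, 36, 0, 0, 20, 36, 0, 0])

```text
clock: 1.65
tool_pos: [455.1, -168.7, 233.0]
tool_rot: [[0.005, 0.245, -0.97], [-0.005, -0.97, -0.245], [-1.0, 0.006, -0.004]]
wrist_force: [1.4, -0.9, -0.2]
opening: 79.8
```

>>> apply_moves(motion=[21, 33.5, 0, 0, 21, 33.5, 0, 0, 21, 33.5, 0, 0, 21, 33.5, 0, 0, 21, 33.5, 0, 0])

```text
clock: 2.07
tool_pos: [563.2, 9.3, 234.7]
tool_rot: [[0.009, 0.246, -0.969], [-0.005, -0.969, -0.246], [-1.0, 0.008, -0.007]]
wrist_force: [0.3, -0.1, 0.2]
opening: 80.3
```

>>> apply_moves(motion=[21, 33.5, 0, 0, 14, 26, 0, 0, 0, 0, 0, 0])

```text
clock: 2.32
tool_pos: [602.2, 77.8, 235.1]
tool_rot: [[0.011, 0.25, -0.968], [-0.005, -0.968, -0.25], [-1.0, 0.007, -0.01]]
wrist_force: [0.3, -0.5, -1.1]
opening: 79.9
```

>>> apply_moves(motion=[1, -11, 0, 0, 0, 0, -30, 0, 0, 0, -15, 0, 0, 0, 0, 0])

```text
clock: 2.65
tool_pos: [604.0, 65.4, 189.9]
tool_rot: [[0.014, 0.253, -0.967], [-0.005, -0.967, -0.253], [-1.0, 0.008, -0.012]]
wrist_force: [-0.2, -0.2, 0.1]
opening: 79.8
```

```bash
python3 - <<'E'
from h import *
o=[]
for n in("top","side"):
    im,d=robot.read_camera(n); np.savez(n+"1.npz",im=im,d=d)
    o.append(cv2.resize(im[110:260,220:360],None,fx=2.8,fy=2.8,interpolation=cv2.INTER_CUBIC))
save("a1.png",np.hstack(o)); print(robot.get_state()["tool_pos"])
E
```

```text
[604.9  65.6 192. ]
```

View pics/a1.png

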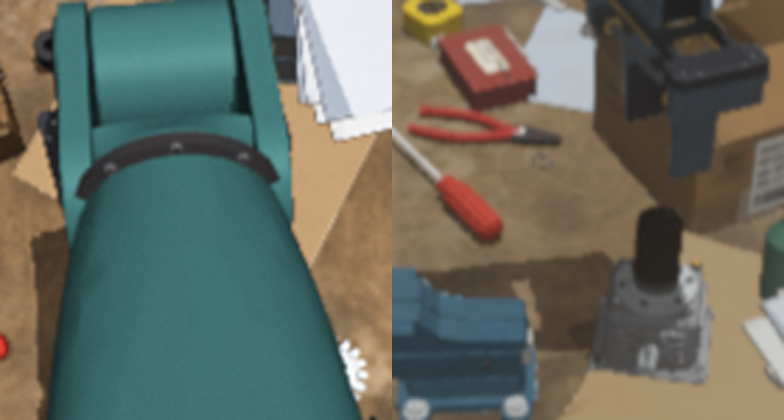

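>>> apply_moves(motion=[-1, 0, -25, 0, 0, 0, -25, 0, 0, 0, -20, 0, 0, 0, -7, 0, 0, 0, 0, 0])

```text
clock: 3.17
tool_pos: [607.6, 62.2, 120.6]
tool_rot: [[0.026, 0.249, -0.968], [-0.004, -0.968, -0.25], [-1.0, 0.01, -0.024]]
wrist_force: [0.8, 0.6, -0.4]
opening: 79.5
```

>>> apply_moves(motion=[0, 0, 0, 0, 0, 0, 0, 0, 0, 0, 0, 0, 0, 0, 0, 0, 0, 0, 0, 0], jaw=30, squeeze=8)

```text
clock: 3.58
tool_pos: [610.6, 61.6, 126.7]
tool_rot: [[0.032, 0.249, -0.968], [-0.004, -0.969, -0.249], [-0.999, 0.012, -0.03]]
wrist_force: [-0.6, -0.5, 0.3]
opening: 49.6
```

>>> apply_moves(motion=[-7.5, 4.5, -10, 0], jaw=52)

```text
clock: 3.67
tool_pos: [605.4, 65.9, 118.8]
tool_rot: [[0.036, 0.248, -0.968], [-0.004, -0.969, -0.248], [-0.999, 0.013, -0.034]]
wrist_force: [0.3, 0.6, -0.0]
opening: 51.3
```

```bash
cat >>h.py <<'E'
def st():
    s=robot.get_state(); R=np.array(s["tool_rot"]); y=np.degrees(np.arctan2(R[1,1],R[0,1]))
    print("t%.2f"%s["clock"],"pos",s["tool_pos"],"tilt",np.round(R[:2,0],3),"jawyaw %.1f"%y,"F",s["wrist_force"],"open %.1f"%s["opening"])
    return s
E
python3 - <<'E'
from h import *
st()
for i in range(4): robot.read_camera("side"); st()
print(np.round(robot.get_state()["joints"],3))
E
```

```text
t3.67 pos [605.4  65.9 118.8] tilt [ 0. -0.] jawyaw -75.6 F [ 0.3  0.6 -0. ] open 51.3
t3.72 pos [601.8  66.6 115.4] tilt [ 0. -0.] jawyaw -75.6 F [-2.6  0.9 -2.1] open 52.0
t3.77 pos [601.4  66.5 115.3] tilt [ 0. -0.] jawyaw -75.6 F [-0.8  0.2 -0.6] open 51.9
t3.82 pos [601.9  66.4 115.7] tilt [ 0. -0.] jawyaw -75.6 F [ 0.6 -0.2  0.2] open 52.1
t3.87 pos [602.4  66.3 116.1] tilt [ 0. -0.] jawyaw -75.6 F [ 0.3 -0.4  0.6] open 52.1
[ 0.1  0.3  2.  -0.   0.8  1.4]
```

>>> apply_moves(motion=[0, 0, -1, 0], jaw=30, squeeze=10)

```text
clock: 3.95
tool_pos: [602.5, 66.4, 115.2]
tool_rot: [[0.031, 0.249, -0.968], [-0.004, -0.968, -0.249], [-1.0, 0.012, -0.029]]
wrist_force: [0.9, -0.9, -0.6]
opening: 47.9
```

```bash
python3 - <<'E'
from h import *
np.set_printoptions(precision=3,suppress=True)
for i in range(6): robot.read_camera("side"); st()
E
```

```text
t4.00 pos [602.277  66.346 114.845] tilt [ 0.031 -0.004] jawyaw -75.6 F [ 0.516 -0.576 -0.184] open 44.2
t4.05 pos [602.346  66.311 114.934] tilt [ 0.031 -0.004] jawyaw -75.6 F [ 0.056 -0.23  -0.598] open 39.7
t4.10 pos [602.445  66.251 115.045] tilt [ 0.031 -0.004] jawyaw -75.6 F [ 0.007  0.303 -0.403] open 36.5
t4.15 pos [602.49   66.235 115.135] tilt [ 0.031 -0.004] jawyaw -75.6 F [-0.198  0.069  0.139] open 32.5
t4.20 pos [602.518  66.251 115.153] tilt [ 0.031 -0.004] jawyaw -75.6 F [-0.21   0.164 -0.163] open 30.7
t4.25 pos [602.558  66.206 115.19 ] tilt [ 0.031 -0.004] jawyaw -75.6 F [-0.32  -1.001 -0.334] open 30.5
```

```bash
python3 - <<'E'
from h import *
o=[]
im,d=robot.read_camera("side"); np.savez("side2.npz",im=im,d=d)
save("a2.png",cv2.resize(im[110:260,240:390],None,fx=4,fy=4,interpolation=cv2.INTER_CUBIC))
print(proj("side",[602.5,66.2,115.2]),proj("side",[602.5,66.2,134.2]),proj("side",[602.5,66.2,150]))
for q in("shaft_cap",): print(robot.search_frame("side",q))
E
```

```text
[313.4 199.2] [313.8 193.2] [314.1 188.2]
[{'location': [598.3, 36.6, 52.3], 'p': 0.64}, {'location': [598.5, 48.6, 121.3], 'p': 0.53}]
```

View pics/a2.png

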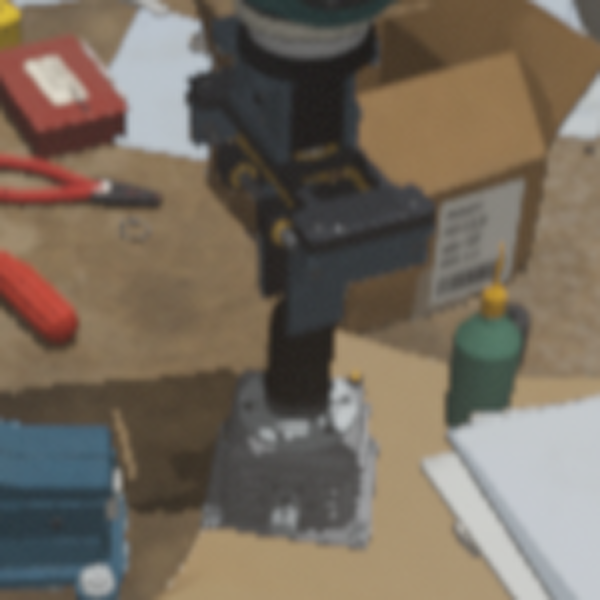

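```bash
python3 - <<'E'
from h import *
z=np.load("side2.npz"); W=cloud("side",z["d"])
for v in range(170,212,3):
    print(v,[W[v,u].round(0).tolist() for u in (309,314,318,322)])
E
```

```text
170 [[577.0, 16.0, 243.0], [582.0, -13.0, 264.0], [587.0, -28.0, 275.0], [596.0, -26.0, 273.0]]
173 [[590.0, 78.0, 188.0], [583.0, -14.0, 257.0], [588.0, -26.0, 266.0], [597.0, -24.0, 263.0]]
176 [[591.0, 80.0, 178.0], [583.0, -14.0, 249.0], [589.0, -26.0, 258.0], [600.0, -17.0, 250.0]]
179 [[591.0, 80.0, 168.0], [583.0, -17.0, 243.0], [591.0, -21.0, 246.0], [600.0, -19.0, 244.0]]
182 [[592.0, 78.0, 160.0], [583.0, -16.0, 234.0], [591.0, -21.0, 238.0], [601.0, -17.0, 234.0]]
185 [[593.0, 83.0, 147.0], [596.0, 39.0, 182.0], [606.0, 40.0, 180.0], [615.0, 42.0, 178.0]]
188 [[591.0, 69.0, 149.0], [596.0, 40.0, 172.0], [606.0, 40.0, 171.0], [616.0, 42.0, 169.0]]
191 [[589.0, 59.0, 149.0], [596.0, 37.0, 165.0], [607.0, 42.0, 160.0], [618.0, 48.0, 155.0]]
194 [[589.0, 57.0, 140.0], [599.0, 49.0, 146.0], [609.0, 47.0, 147.0], [620.0, 53.0, 141.0]]
197 [[589.0, 55.0, 133.0], [600.0, 51.0, 135.0], [609.0, 47.0, 137.0], [620.0, 53.0, 132.0]]
200 [[591.0, 60.0, 119.0], [600.0, 45.0, 131.0], [610.0, 47.0, 128.0], [622.0, 57.0, 119.0]]
203 [[590.0, 58.0, 111.0], [601.0, 49.0, 118.0], [610.0, 46.0, 119.0], [622.0, 56.0, 110.0]]
206 [[590.0, 54.0, 105.0], [601.0, 47.0, 110.0], [611.0, 47.0, 109.0], [624.0, 58.0, 98.0]]
209 [[nan, nan, nan], [602.0, 47.0, 100.0], [611.0, 46.0, 100.0], [623.0, 52.0, 94.0]]
```

```bash
python3 - <<'E'
from h import *
W=cloud("side",np.load("side1.npz")["d"])
for v in range(150,190,3):
    print(v,[W[v,u].round(0).tolist() for u in (319,324,329,334)])
st(); s=robot.get_state(); print(s["joints"],s["joint_torque"])
E
```

```text
150 [[588.0, -22.0, 321.0], [599.0, -20.0, 319.0], [610.0, -17.0, 315.0], [622.0, -12.0, 311.0]]
153 [[588.0, -24.0, 315.0], [600.0, -18.0, 310.0], [618.0, 15.0, 286.0], [630.0, 18.0, 283.0]]
156 [[651.0, 254.0, 110.0], [608.0, 13.0, 280.0], [619.0, 13.0, 279.0], [630.0, 14.0, 277.0]]
159 [[653.0, 257.0, 97.0], [608.0, 11.0, 273.0], [620.0, 16.0, 269.0], [632.0, 19.0, 266.0]]
162 [[653.0, 257.0, 87.0], [609.0, 14.0, 264.0], [620.0, 16.0, 261.0], [632.0, 18.0, 259.0]]
165 [[600.0, 19.0, 253.0], [610.0, 16.0, 254.0], [622.0, 18.0, 252.0], [634.0, 23.0, 247.0]]
168 [[600.0, 18.0, 245.0], [611.0, 16.0, 246.0], [622.0, 18.0, 244.0], [634.0, 21.0, 240.0]]
171 [[600.0, 18.0, 237.0], [611.0, 16.0, 238.0], [623.0, 18.0, 235.0], [688.0, 214.0, 84.0]]
174 [[600.0, 16.0, 230.0], [663.0, 229.0, 65.0], [673.0, 208.0, 80.0], [688.0, 215.0, 74.0]]
177 [[655.0, 250.0, 39.0], [664.0, 228.0, 55.0], [673.0, 207.0, 70.0], [689.0, 215.0, 63.0]]
180 [[655.0, 247.0, 31.0], [664.0, 224.0, 47.0], [674.0, 209.0, 58.0], [689.0, 209.0, 57.0]]
183 [[655.0, 247.0, 20.0], [664.0, 221.0, 39.0], [675.0, 210.0, 47.0], [691.0, 215.0, 41.0]]
186 [[616.0, 75.0, 148.0], [665.0, 224.0, 26.0], [676.0, 211.0, 35.0], [692.0, 216.0, 30.0]]
189 [[614.0, 62.0, 149.0], [665.0, 219.0, 19.0], [678.0, 213.0, 23.0], [695.0, 224.0, 12.0]]
t4.35 pos [602.5  66.3 115.2] tilt [ 0. -0.] jawyaw -75.6 F [-0.3 -0.3  0.1] open 29.9
[ 0.1  0.3  2.  -0.   0.8  1.4] [  0.  -64.4 -38.3   0.   -0.2   0. ]
```

```bash
python3 - <<'E'
from h import *
print(robot.grip_depth,[a for a in dir(robot) if not a.startswith("_")])
z=np.load("side2.npz"); W=cloud("side",z["d"])
# finger pixels: nearest-surface silhouette above cap
m=(abs(W[...,0]-605)<40)&(W[...,1]<80)&(W[...,1]>-60)&(W[...,2]>151)&(W[...,2]<330)
v,u=np.where(m)
for r in range(v.min(),v.max()+1,2):
    k=v==r
    if k.any(): 
        w=W[r,u[k]]; print(r,u[k].min(),u[k].max(),w[:,0].min(),w[:,0].max(),"y",w[:,1].min(),w[:,1].max(),"z",w[:,2].min(),w[:,2].max())
E
```

```text
18.8 ['PlanningError', 'camera_params', 'get_state', 'grip_depth', 'hand_in', 'read_camera', 'search_frame', 'trace']
123 334 334 635.3471552129511 635.3471552129511 y 61.67090300261589 61.67090300261589 z 329.7011527857206 329.7011527857206
125 333 334 632.5037485256923 634.5976123675186 y 57.201813753387796 57.57166526385993 z 327.4265285037764 327.50879468908585
129 303 328 565.6511869717259 621.8626649025211 y 44.49796932275467 55.7501631760274 z 319.37742296427064 329.924560266686
131 304 328 567.1610398598857 622.1755129737936 y 41.120385292785386 56.768375793262294 z 313.8858083532426 327.16522900412775
133 304 328 569.7386092981058 622.4354404225583 y 42.49261491443394 76.03614302585049 z 300.12000546535387 321.2516259810145
135 305 329 575.3413819156049 627.3205022562621 y 44.076426728411775 71.7433668059756 z 297.5739733180245 314.54371523359544
137 305 330 575.6114660361064 628.2020396105975 y 44.50540364923506 72.09820449393555 z 292.19357640108376 309.11979070623886
139 304 330 574.5577542452153 628.3222188119155 y 42.54519953270403 77.47427249711336 z 283.65626117433453
[... 2711 characters left out ...]
9695341294587 79.29390902863781 z 157.30444909090681 235.35299960735597
185 306 325 584.254784439913 623.5285269753808 y 36.063644136550124 77.82016632921932 z 151.2195339160968 184.32924386287402
187 312 325 591.2817533369239 624.3096186643603 y 36.198716578165204 47.35623957277744 z 166.58186153621898 178.29378970956907
189 312 325 591.9334603359632 624.2860735743437 y 37.696520755720144 46.23423773233833 z 161.6415257256806 170.99584737390967
191 312 323 591.5277168017839 619.773805498977 y 36.89582554686456 47.832070627671214 z 154.63304455950004 165.9462664102491
193 312 315 592.8097656310703 600.3652245086548 y 35.589419391397655 43.0960645327508 z 154.01281682843626 160.75482501285342
```

Consistent mismatch: in both side pictures the finger tips and the gripper body show about 39 mm higher than the reported TCP z, while x and y agree. The closed jaws (30 mm, no force) also confirm that they are above the cap. I'll take true z = reported + 39, open up, and descend with force checks.

>>> apply_moves(motion=[0, 0, 0, 0, 0, 0, 0, 0, 0, 0, 0, 0], jaw=75)

```text
clock: 4.6
tool_pos: [602.6, 66.2, 115.3]
tool_rot: [[0.031, 0.249, -0.968], [-0.004, -0.968, -0.249], [-1.0, 0.012, -0.029]]
wrist_force: [0.4, -0.7, 0.1]
opening: 47.2
```

```bash
python3 - <<'E'
from h import *
np.set_printoptions(precision=3,suppress=True)
for i in range(5): robot.read_camera("side")
st()
E
```

```text
t4.85 pos [602.598  66.195 115.261] tilt [ 0.031 -0.004] jawyaw -75.6 F [-0.307  0.278  0.381] open 67.2
```

>>> apply_moves(motion=[0, 0, -10, 0, 0, 0, -10, 0, 0, 0, -8, 0, 0, 0, -5, 0])

```text
clock: 5.18
tool_pos: [603.0, 66.2, 80.0]
tool_rot: [[0.033, 0.249, -0.968], [-0.004, -0.968, -0.249], [-0.999, 0.012, -0.031]]
wrist_force: [-0.6, -0.4, -0.0]
opening: 74.9
```

```bash
python3 - <<'E'
from h import *
np.set_printoptions(precision=3,suppress=True)
for i in range(4): im,d=robot.read_camera("side")
st()
save("a3.png",cv2.resize(im[110:260,240:390],None,fx=4,fy=4,interpolation=cv2.INTER_CUBIC))
E
```

```text
t5.38 pos [603.59   66.254  81.416] tilt [ 0.034 -0.004] jawyaw -75.6 F [0.244 0.262 0.491] open 75.4
```

View pics/a3.png

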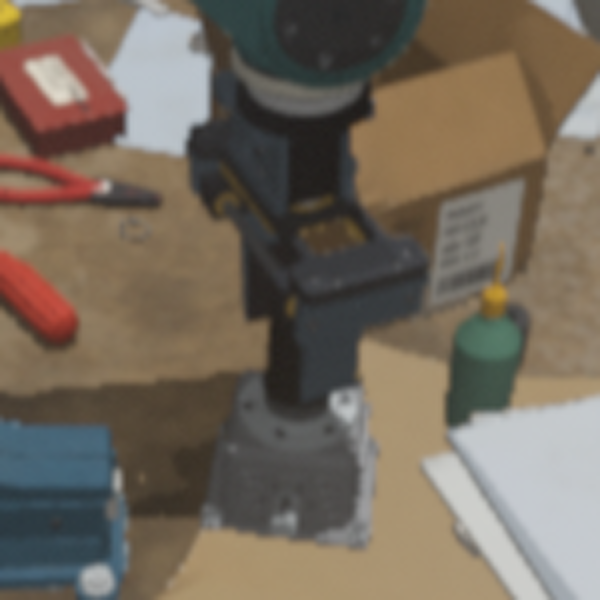

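The fingers straddle the cap, with the near tip at crop (325,395). Closing.

>>> apply_moves(motion=[0, 0, 0, 0, 0, 0, 0, 0], jaw=30, squeeze=10)

```text
clock: 5.55
tool_pos: [604.1, 66.3, 82.0]
tool_rot: [[0.035, 0.249, -0.968], [-0.004, -0.968, -0.249], [-0.999, 0.012, -0.033]]
wrist_force: [0.1, -0.2, 0.2]
opening: 64.8
```

```bash
python3 - <<'E'
from h import *
np.set_printoptions(precision=3,suppress=True)
for i in range(9):
    im,d=robot.read_camera("side"); s=st()
    if s["opening"]<41.5: break
E
```

```text
t5.60 pos [604.185  66.332  82.101] tilt [ 0.035 -0.004] jawyaw -75.6 F [ 0.292 -0.302  0.604] open 60.2
t5.65 pos [604.185  66.329  82.114] tilt [ 0.035 -0.004] jawyaw -75.6 F [ 0.457 -0.056  0.288] open 56.6
t5.70 pos [604.077  66.316  82.032] tilt [ 0.035 -0.004] jawyaw -75.6 F [-0.5   -0.077 -0.728] open 52.4
t5.75 pos [604.062  66.318  81.967] tilt [ 0.035 -0.004] jawyaw -75.6 F [ 0.231 -0.03   0.772] open 48.4
t5.80 pos [603.979  66.309  81.907] tilt [ 0.035 -0.004] jawyaw -75.6 F [ 0.115 -0.492 -0.012] open 44.8
t5.85 pos [603.919  66.311  81.847] tilt [ 0.034 -0.004] jawyaw -75.6 F [0.03  0.503 0.062] open 40.5
```

>>> apply_moves(motion=[0, 0, 12, 0, 0, 0, 15, 0, 0, 0, 15, 0, 0, 0, 15, 0, 0, 0, 12, 0])

```text
clock: 6.27
tool_pos: [601.7, 66.2, 153.7]
tool_rot: [[0.029, 0.249, -0.968], [-0.004, -0.968, -0.249], [-1.0, 0.011, -0.028]]
wrist_force: [0.1, 0.5, -0.3]
opening: 40.2
```

```bash
python3 - <<'E'
from h import *
np.set_printoptions(precision=3,suppress=True)
for i in range(2): im,d=robot.read_camera("side")
st()
save("a4.png",cv2.resize(im[90:270,200:400],None,fx=3,fy=3,interpolation=cv2.INTER_CUBIC))
for x,y in((500,280),(520,270),(510,280)): print(proj("top",(x,y,0)),proj("side",(x,y,0)))
for n in("top","side"):
    W=cloud(n,np.load(n+"0.npz")["d"]); m=(abs(W[...,0]-510)<70)&(abs(W[...,1]-280)<90)&(W[...,2]>9); P=W[m]; 
    print(n,len(P)); print(P[np.lexsort((P[:,1],))][::max(1,len(P)//12)].round(0))
E
```

```text
t6.37 pos [602.913  66.245 154.551] tilt [ 0.033 -0.004] jawyaw -75.6 F [ 0.585  0.328 -0.322] open 40.0
[204.873 220.961] [264.679 185.013]
[208.379 214.119] [271.777 186.642]
[204.914 217.552] [268.055 184.775]
top 218
[[455. 227.  22.]
 [472. 232.  23.]
 [466. 237.  27.]
 [463. 242.  32.]
 [469. 246.  28.]
 [460. 251.  30.]
 [446. 254.  26.]
 [452. 260.  29.]
 [452. 265.  28.]
 [458. 271.  28.]
 [446. 279.  31.]
 [441. 287.  30.]
 [444. 304.  20.]]
side 176
[[468. 224.  19.]
 [457. 229.  15.]
 [465. 230.  21.]
 [457. 234.  22.]
 [451. 238.  12.]
 [467. 242.  30.]
 [455. 245.  21.]
 [465. 252.  29.]
 [444. 254.  22.]
 [454. 260.  27.]
 [457. 269.  27.]
 [443. 276.  23.]
 [444. 286.  26.]]
```

View pics/a4.png

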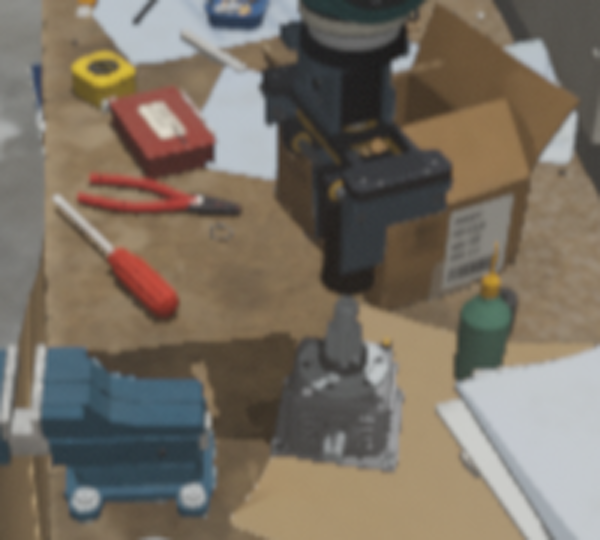

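>>> apply_moves(motion=[-12, 28, 0, 0, -12, 28, 0, 0, -12, 28, 0, 0, -12, 28, 0, 0, -12, 28, 0, 0])

```text
clock: 6.78
tool_pos: [541.8, 206.2, 153.7]
tool_rot: [[0.034, 0.242, -0.97], [-0.005, -0.97, -0.242], [-0.999, 0.013, -0.031]]
wrist_force: [0.7, -0.3, -1.3]
opening: 39.9
```

>>> apply_moves(motion=[-12, 28, 0, 0, -10, 22, 0, 0, 0, 0, 0, 0])

```text
clock: 7.03
tool_pos: [515.5, 261.6, 151.9]
tool_rot: [[0.031, 0.244, -0.969], [-0.005, -0.97, -0.245], [-0.999, 0.012, -0.029]]
wrist_force: [1.1, -0.8, -0.8]
opening: 39.6
```

```bash
python3 - <<'E'
from h import *
np.set_printoptions(precision=3,suppress=True)
st()
for n in("side","top"):
  im,d=robot.read_camera(n); np.savez(n+"3.npz",im=im,d=d)
st()
im=np.load("side3.npz")["im"]
save("a5.png",cv2.resize(im[50:230,180:380],None,fx=3,fy=3,interpolation=cv2.INTER_CUBIC))
save("a6.png",np.load("top3.npz")["im"])
E
```

```text
t7.03 pos [515.467 261.644 151.938] tilt [ 0.031 -0.005] jawyaw -75.9 F [ 1.071 -0.771 -0.82 ] open 39.6
t7.13 pos [516.606 259.361 151.952] tilt [ 0.032 -0.005] jawyaw -75.9 F [-0.153 -0.306 -0.6  ] open 40.0
```

View pics/a5.png

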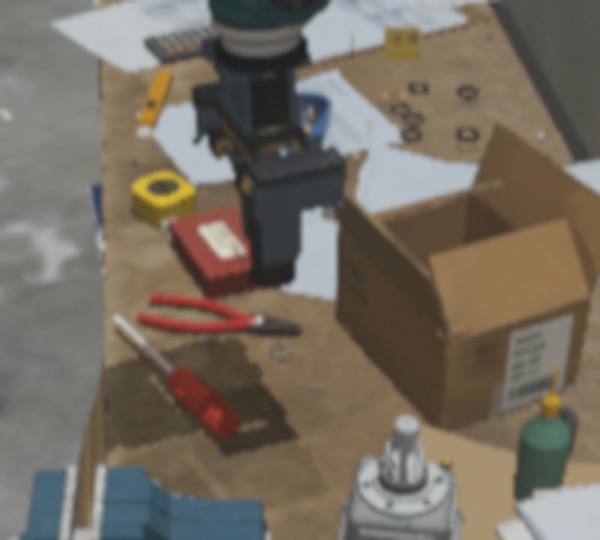

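View pics/a6.png

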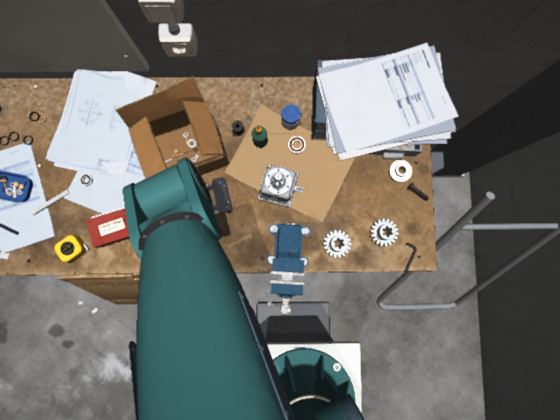

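>>> apply_moves(motion=[0, 0, -28, 0, 0, 0, -32, 0, 0, 0, -32, 0, 0, 0, -28, 0, 0, 0, -15, 0])

```text
clock: 7.55
tool_pos: [521.6, 256.4, 16.0]
tool_rot: [[0.04, 0.241, -0.97], [-0.002, -0.97, -0.241], [-0.999, 0.012, -0.039]]
wrist_force: [-0.2, 0.2, -0.6]
opening: 40.0
```

```bash
python3 - <<'E'
from h import *
np.set_printoptions(precision=3,suppress=True)
for i in range(3): im,d=robot.read_camera("side")
st()
W=cloud("side",d)
save("a7.png",cv2.resize(im[80:230,200:350],None,fx=4,fy=4,interpolation=cv2.INTER_CUBIC))
E
```

```text
t7.70 pos [522.026 256.913  18.063] tilt [ 0.041 -0.002] jawyaw -76.1 F [ 0.984 -0.538  0.298] open 40.0
```

View pics/a7.png

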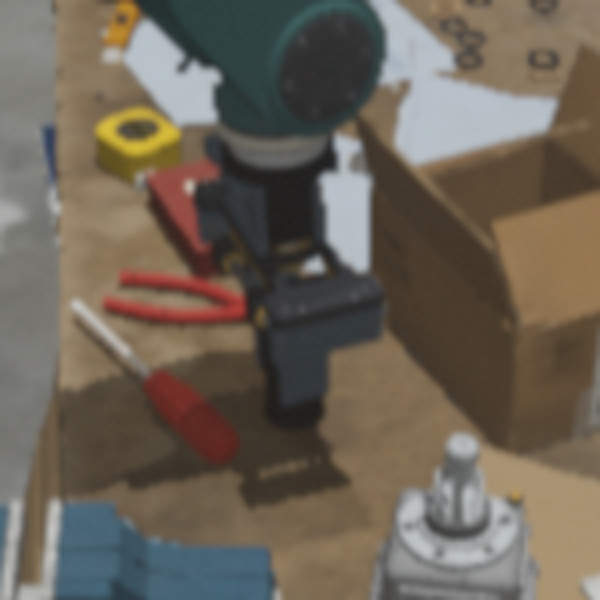

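>>> apply_moves(motion=[0, 0, -10, 0, 0, 0, -9, 0, 0, 0, -5, 0, 0, 0, -1, 0])

```text
clock: 8.03
tool_pos: [525.8, 257.0, -4.7]
tool_rot: [[0.047, 0.239, -0.97], [0.001, -0.971, -0.24], [-0.999, 0.011, -0.046]]
wrist_force: [0.2, 1.0, -0.6]
opening: 39.9
```

```bash
python3 - <<'E'
from h import *
np.set_printoptions(precision=3,suppress=True)
for i in range(2): im,d=robot.read_camera("side")
st()
E
```

```text
t8.13 pos [525.795 257.183  -4.239] tilt [0.047 0.001] jawyaw -76.1 F [-0.386 -0.094 -0.932] open 39.8
```

>>> apply_moves(motion=[-1, 0, -3, 0, 0, 0, -2, 0, 0, 0, -2, 0])

```text
clock: 8.38
tool_pos: [525.8, 257.8, -10.2]
tool_rot: [[0.049, 0.24, -0.97], [0.002, -0.971, -0.24], [-0.999, 0.01, -0.048]]
wrist_force: [4.9, 1.5, 12.5]
opening: 39.9
```

```bash
python3 - <<'E'
from h import *
np.set_printoptions(precision=3,suppress=True)
for i in range(2): im,d=robot.read_camera("side")
st()
save("a8.png",cv2.resize(im[120:220,230:330],None,fx=6,fy=6,interpolation=cv2.INTER_CUBIC))
E
```

```text
t8.48 pos [525.982 257.846 -10.204] tilt [0.049 0.002] jawyaw -76.1 F [0.215 1.106 4.225] open 39.9
```

View pics/a8.png

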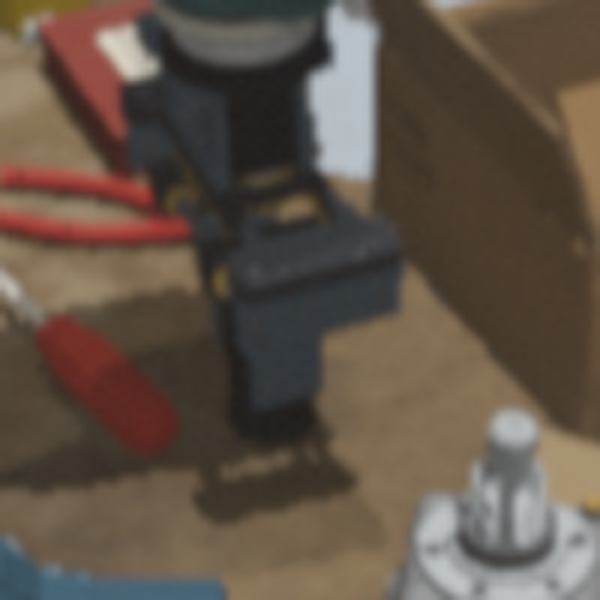

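The cap is on the bench: bottom at pixel (276,192), and contact at the predicted height, 4 N. Releasing.

>>> apply_moves(motion=[0, 0, 0.5, 0, 0, 0, 0, 0], jaw=75)

```text
clock: 8.65
tool_pos: [526.1, 258.0, -9.6]
tool_rot: [[0.05, 0.24, -0.97], [0.002, -0.971, -0.24], [-0.999, 0.01, -0.049]]
wrist_force: [0.0, -0.4, 0.9]
opening: 50.3
```

```bash
python3 - <<'E'
from h import *
np.set_printoptions(precision=3,suppress=True)
for i in range(6): im,d=robot.read_camera("side")
s=st();print(s["joints"])
E
```

```text
t8.95 pos [525.948 257.899  -9.726] tilt [0.049 0.002] jawyaw -76.1 F [-0.184  1.094  0.275] open 73.5
[ 0.426  0.468  2.042 -0.034  0.586  1.782]
```

>>> apply_moves(motion=[0, 0, 20, 0, 0, 0, 36, 0, 0, 0, 38, 0, 0, 0, 38, 0, 0, 0, 28, 0])

```text
clock: 9.37
tool_pos: [519.8, 255.1, 148.9]
tool_rot: [[0.037, 0.24, -0.97], [-0.004, -0.971, -0.24], [-0.999, 0.013, -0.035]]
wrist_force: [0.6, 0.6, 0.3]
opening: 75.2
```

>>> apply_moves(motion=[-2.5, -20, 0, 0.124, -2.5, -20, 0, 0.124, -2.5, -20, 0, 0.124, -2.5, -20, 0, 0.124, -2.5, -20, 0, 0.124])

```text
clock: 9.78
tool_pos: [511.1, 156.6, 158.7]
tool_rot: [[0.042, 0.764, -0.644], [0.029, -0.646, -0.763], [-0.999, 0.014, -0.049]]
wrist_force: [0.3, 0.5, -0.2]
opening: 75.1
```

>>> apply_moves(motion=[-2.5, -20, 0, 0.124, -2.5, -20, 0, 0.124, -2.5, -20, 0, 0.124, -2.5, -20, 0, 0.124, -2.5, -20, 0, 0.124])

```text
clock: 10.2
tool_pos: [496.9, 51.9, 159.0]
tool_rot: [[0.019, 0.997, -0.076], [0.049, -0.077, -0.996], [-0.999, 0.015, -0.05]]
wrist_force: [-0.4, 0.6, 0.7]
opening: 74.8
```

>>> apply_moves(motion=[-2.5, -20, 0, 0.124, -2.5, -20, 0, 0.124, -2.5, -20, 0, 0.124, -2.5, -20, 0, 0.124, -2.5, -20, 0, 0.124])

```text
clock: 10.62
tool_pos: [482.5, -53.2, 159.2]
tool_rot: [[-0.013, 0.854, 0.521], [0.051, 0.521, -0.852], [-0.999, 0.015, -0.051]]
wrist_force: [0.6, 0.7, 0.5]
opening: 74.8
```

>>> apply_moves(motion=[-2.5, -20, 0, 0.124, -2.5, -20, 0, 0.124, -2.5, -20, 0, 0.124, -2.5, -20, 0, 0.124, -2.5, -20, 0, 0.124])

```text
clock: 11.03
tool_pos: [468.3, -158.3, 159.3]
tool_rot: [[-0.041, 0.388, 0.921], [0.034, 0.922, -0.386], [-0.999, 0.016, -0.051]]
wrist_force: [-0.0, -0.5, -1.2]
opening: 75.1
```

>>> apply_moves(motion=[-1.5, -20, 0, 0.124, -1.5, -20, 0, 0.124, -1.5, -20, 0, 0.124, -1, -15, 0, 0.124, 0, -5, 0, 0.124])

```text
clock: 11.45
tool_pos: [461.2, -244.6, 159.3]
tool_rot: [[-0.054, -0.224, 0.973], [0.004, 0.974, 0.225], [-0.999, 0.016, -0.052]]
wrist_force: [0.3, 0.4, 0.8]
opening: 74.9
```

```bash
python3 - <<'E'
from h import *
np.set_printoptions(precision=3,suppress=True)
for n in("side","top"):
  im,d=robot.read_camera(n); np.savez(n+"4.npz",im=im,d=d)
s=st();print(s["joints"])
im=np.load("side4.npz")["im"]
save("a9.png",im[100:400,120:520])
E
```

```text
t11.55 pos [ 461.204 -243.624  159.222] tilt [-0.054  0.004] jawyaw 102.7 F [-0.415  0.3    1.22 ] open 75.1
[-0.517  0.144  2.073 -0.028  0.974 -2.294]
```

View pics/a9.png

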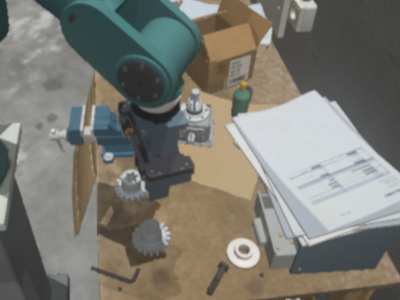

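>>> apply_moves(motion=[0, 5, -25, 0, 0, 0, -30, 0, 0, 0, -30, 0, 0, 0, -28, 0, 0, 0, -20, 0], jaw=70)

```text
clock: 11.97
tool_pos: [464.6, -237.8, 26.9]
tool_rot: [[-0.044, -0.195, 0.98], [0.0, 0.981, 0.195], [-0.999, 0.009, -0.043]]
wrist_force: [0.0, 0.3, -0.8]
opening: 69.8
```

```bash
python3 - <<'E'
from h import *
np.set_printoptions(precision=3,suppress=True)
for n in("side","side"):
  im,d=robot.read_camera(n); np.savez(n+"5.npz",im=im,d=d)
s=st()
save("a10.png",cv2.resize(im[200:380,180:380],None,fx=3,fy=3,interpolation=cv2.INTER_CUBIC))
E
```

```text
t12.07 pos [ 463.217 -237.11    26.19 ] tilt [-0.047  0.002] jawyaw 101.3 F [0.071 0.15  0.168] open 70.1
```

View pics/a10.png

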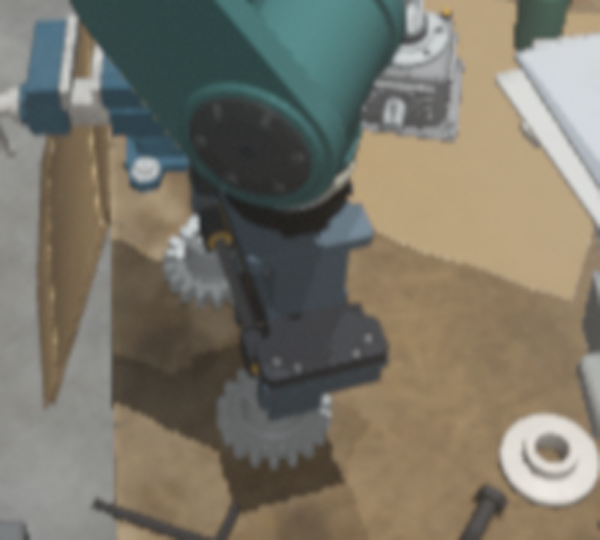

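>>> apply_moves(motion=[0, -1, -15, 0, 0, 0, -15, 0, 0, 0, -10, 0, 0, 0, -3, 0])

```text
clock: 12.4
tool_pos: [465.9, -238.0, -13.7]
tool_rot: [[-0.044, -0.186, 0.982], [0.001, 0.983, 0.186], [-0.999, 0.009, -0.043]]
wrist_force: [0.4, 0.0, -1.3]
opening: 69.6
```

```bash
python3 - <<'E'
from h import *
np.set_printoptions(precision=3,suppress=True)
for n in("side","side"):
  im,d=robot.read_camera(n); np.savez(n+"6.npz",im=im,d=d)
s=st()
save("a11.png",cv2.resize(im[260:380,200:350],None,fx=4,fy=4,interpolation=cv2.INTER_CUBIC))
E
```

```text
t12.50 pos [ 466.192 -238.231  -13.086] tilt [-0.043  0.   ] jawyaw 100.8 F [-0.841 -0.273 -0.273] open 69.8
```

View pics/a11.png

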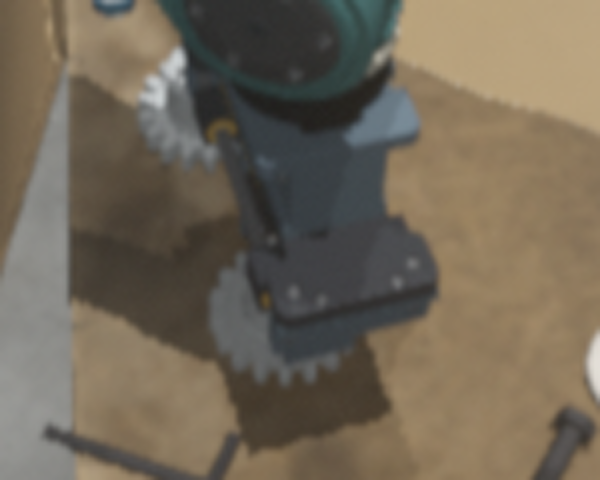

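>>> apply_moves(motion=[-3, 0, -4, 0, 0, 0, -3, 0])

```text
clock: 12.67
tool_pos: [464.3, -238.8, -18.3]
tool_rot: [[-0.041, -0.186, 0.982], [-0.001, 0.983, 0.186], [-0.999, 0.007, -0.041]]
wrist_force: [-0.6, -0.5, -1.0]
opening: 69.9
```

>>> apply_moves(motion=[0, 0, 0, 0, 0, 0, 0, 0], jaw=38, squeeze=10)

```text
clock: 12.83
tool_pos: [464.5, -239.0, -17.8]
tool_rot: [[-0.04, -0.185, 0.982], [-0.001, 0.983, 0.185], [-0.999, 0.006, -0.04]]
wrist_force: [-0.1, -0.2, 0.4]
opening: 59.1
```

```bash
python3 - <<'E'
from h import *
np.set_printoptions(precision=3,suppress=True)
st()
for i in range(9):
    im,d=robot.read_camera("side"); s=st()
    if s["opening"]<44.5: break
im,d=robot.read_camera("side"); s=st()
E
```

```text
t12.83 pos [ 464.501 -239.015  -17.773] tilt [-0.04  -0.001] jawyaw 100.7 F [-0.077 -0.217  0.359] open 59.1
t12.88 pos [ 464.551 -239.009  -17.781] tilt [-0.04  -0.001] jawyaw 100.7 F [-0.952 -0.468 -0.022] open 55.7
t12.93 pos [ 464.523 -238.989  -17.827] tilt [-0.04  -0.001] jawyaw 100.7 F [ 0.562 -0.233  0.004] open 51.3
t12.98 pos [ 464.5   -238.953  -17.893] tilt [-0.04  -0.001] jawyaw 100.7 F [-0.258  0.539 -0.248] open 47.6
t13.03 pos [ 464.348 -238.813  -17.966] tilt [-0.041 -0.001] jawyaw 100.7 F [-0.417  3.774  3.074] open 43.5
t13.08 pos [ 464.408 -238.832  -17.93 ] tilt [-0.041 -0.001] jawyaw 100.7 F [-0.574  1.745  3.712] open 43.2
```

>>> apply_moves(motion=[0, 0, 0, 0, 0, 0, 0, 0, 0, 0, 0, 0], jaw=58)

```text
clock: 13.33
tool_pos: [464.6, -238.9, -17.8]
tool_rot: [[-0.04, -0.186, 0.982], [-0.001, 0.983, 0.186], [-0.999, 0.006, -0.04]]
wrist_force: [0.0, 0.2, -0.1]
opening: 57.5
```

>>> apply_moves(motion=[0, 0, 0, -0.08, 0, 0, 0, -0.12, 0, 0, 0, -0.12, 0, 0, 0, -0.12, 0, 0, 0, -0.12])

```text
clock: 13.75
tool_pos: [464.7, -238.9, -17.9]
tool_rot: [[-0.035, 0.381, 0.924], [0.021, 0.925, -0.38], [-0.999, 0.006, -0.04]]
wrist_force: [0.5, -0.0, 0.2]
opening: 57.7
```

>>> apply_moves(motion=[0, 0, 0, -0.12, 0, 0, 0, -0.12, 0, 0, 0, -0.12, 0, 0, 0, -0.12, 0, 0, 0, -0.12])

```text
clock: 14.17
tool_pos: [464.9, -239.1, -18.1]
tool_rot: [[-0.016, 0.85, 0.527], [0.037, 0.527, -0.849], [-0.999, 0.006, -0.04]]
wrist_force: [0.1, -1.2, 0.6]
opening: 57.9
```

>>> apply_moves(motion=[0, 0, 0, -0.12, 0, 0, 0, -0.12, 0, 0, 0, -0.1, 0, 0, 0, 0])

```text
clock: 14.5
tool_pos: [464.8, -239.4, -18.2]
tool_rot: [[-0.002, 0.981, 0.192], [0.04, 0.192, -0.981], [-0.999, 0.006, -0.04]]
wrist_force: [-0.1, -0.8, 0.5]
opening: 57.8
```

>>> apply_moves(motion=[0, 0, -1, 0], jaw=38, squeeze=20)

```text
clock: 14.58
tool_pos: [464.8, -239.4, -19.2]
tool_rot: [[-0.002, 0.981, 0.195], [0.04, 0.195, -0.98], [-0.999, 0.006, -0.04]]
wrist_force: [0.4, 0.9, -0.4]
opening: 54.1
```

```bash
python3 - <<'E'
from h import *
np.set_printoptions(precision=3,suppress=True)
for i in range(9):
    im,d=robot.read_camera("side"); s=st()
    if s["opening"]<44.5: break
im,d=robot.read_camera("side"); s=st(); print(s["joints"])
E
```

```text
t14.63 pos [ 464.725 -239.37   -19.388] tilt [-0.002  0.04 ] jawyaw 11.2 F [0.055 0.412 0.184] open 49.9
t14.68 pos [ 464.714 -239.357  -19.349] tilt [-0.002  0.041] jawyaw 11.3 F [-0.661 -0.558 -0.322] open 46.3
t14.73 pos [ 464.602 -239.309  -19.35 ] tilt [-0.002  0.041] jawyaw 11.2 F [ 0.343 -0.393 -2.084] open 43.7
t14.78 pos [ 464.616 -239.3    -19.385] tilt [-0.002  0.041] jawyaw 11.2 F [-0.003 -0.618 -2.098] open 43.5
[-0.54   0.438  2.126  0.059  0.601 -0.785]
```

>>> apply_moves(motion=[0, 0, 10, 0, 0, 0, 30, 0, 0, 0, 36, 0, 0, 0, 36, 0, 0, 0, 36, 0], squeeze=40)

```text
clock: 15.2
tool_pos: [457.8, -235.2, 128.0]
tool_rot: [[-0.017, 0.98, 0.2], [0.049, 0.201, -0.978], [-0.999, -0.007, -0.051]]
wrist_force: [0.4, -0.6, -3.5]
opening: 43.1
```

>>> apply_moves(motion=[0, 0, 22, 0, 0, 0, 0, 0])

```text
clock: 15.37
tool_pos: [460.1, -236.5, 158.8]
tool_rot: [[-0.009, 0.979, 0.203], [0.044, 0.203, -0.978], [-0.999, 0.0, -0.045]]
wrist_force: [1.4, -0.3, -3.0]
opening: 43.3
```

```bash
python3 - <<'E'
from h import *
np.set_printoptions(precision=3,suppress=True)
st()
for n in("side",):
  im,d=robot.read_camera(n); np.savez(n+"7.npz",im=im,d=d)
s=st()
save("a12.png",cv2.resize(im[130:380,150:400],None,fx=2.4,fy=2.4,interpolation=cv2.INTER_CUBIC))
E
```

```text
t15.37 pos [ 460.135 -236.508  158.843] tilt [-0.009  0.044] jawyaw 11.7 F [ 1.436 -0.336 -3.041] open 43.3
t15.42 pos [ 459.659 -236.239  157.056] tilt [-0.01   0.044] jawyaw 11.7 F [ 0.802 -1.27  -2.888] open 42.9
```

View pics/a12.png

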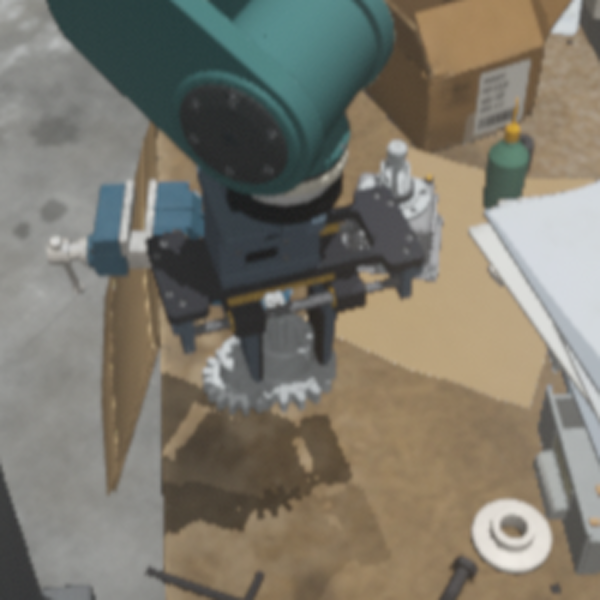

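```bash
python3 - <<'E'
from h import *
for n in("top","side"):
    z=np.load(n+"3.npz"); im=z["im"]; W=cloud(n,z["d"])
    for lo,hi in((132,155),(138,150),):
        m=(W[...,2]>lo)&(W[...,2]<hi)&(abs(W[...,0]-603)<20)&(abs(W[...,1]-66)<20); P=W[m]
        print(n,lo,hi,len(P),P.mean(0),P.min(0),P.max(0))
    ps=[plane_patch(n,im,(603,66),142,30,.25),plane_patch(n,im,(603,66),120,30,.25),plane_patch(n,im,(603,66),80,60,.5)]
    save("s_%s.png"%n,np.hstack([cv2.resize(p[::-1,::-1],(266,266),interpolation=cv2.INTER_CUBIC) for p in ps]))
E
```

```text
top 132 155 50 [600.8  66.6 141.8] [592.3  57.8 134.4] [611.2  76.  146.9]
top 138 150 49 [601.   66.7 142. ] [592.3  57.8 138. ] [611.2  76.  146.9]
side 132 155 53 [605.4  63.7 138.3] [595.9  55.6 132. ] [615.6  75.9 142.9]
side 138 150 33 [605.5  65.4 140.3] [597.3  56.4 138. ] [614.   75.9 142.9]
```

View pics/s_top.png

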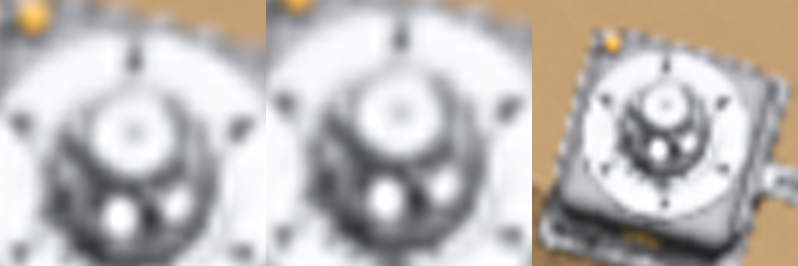

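View pics/s_side.png

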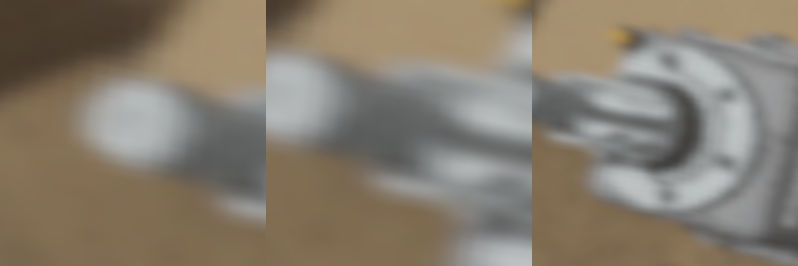

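>>> apply_moves(motion=[15, 31, 0, -0.05, 15, 31, 0, -0.05, 15, 31, 0, -0.05, 15, 31, 0, -0.05, 15, 31, 0, -0.05])

```text
clock: 15.83
tool_pos: [531.1, -79.0, 151.4]
tool_rot: [[-0.004, 0.998, -0.059], [0.046, -0.059, -0.997], [-0.999, -0.007, -0.046]]
wrist_force: [0.3, -1.2, -2.9]
opening: 42.7
```

>>> apply_moves(motion=[15, 31, 0, -0.05, 15, 31, 0, 0, 15, 31, 0, 0, 15, 31, 0, 0, 0, 0, 0, 0])

```text
clock: 16.25
tool_pos: [588.9, 56.5, 141.6]
tool_rot: [[-0.014, 0.994, -0.111], [0.047, -0.11, -0.993], [-0.999, -0.019, -0.046]]
wrist_force: [-0.3, 0.3, -3.0]
opening: 43.2
```

```bash
python3 - <<'E'
from h import *
np.set_printoptions(precision=3,suppress=True)
st()
for n in("side","side"):
  im,d=robot.read_camera(n); np.savez(n+"8.npz",im=im,d=d)
s=st();print(s["joints"])
save("a13.png",cv2.resize(im[80:280,220:420],None,fx=3,fy=3,interpolation=cv2.INTER_CUBIC))
E
```

```text
t16.25 pos [588.895  56.535 141.6  ] tilt [-0.014  0.047] jawyaw -6.3 F [-0.301  0.254 -2.964] open 43.2
t16.35 pos [586.752  53.417 141.096] tilt [-0.016  0.047] jawyaw -6.3 F [-0.827 -0.263 -3.908] open 42.9
[0.027 0.257 1.972 0.059 0.928 0.102]
```

View pics/a13.png

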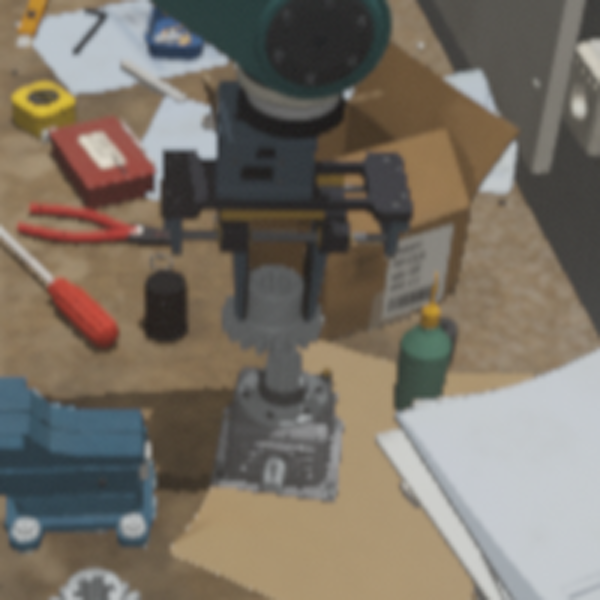

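>>> apply_moves(motion=[10, 8, 0, 0, 9, 6, 0, 0])

```text
clock: 16.52
tool_pos: [603.4, 66.2, 138.6]
tool_rot: [[-0.02, 0.994, -0.112], [0.046, -0.111, -0.993], [-0.999, -0.025, -0.043]]
wrist_force: [0.5, 0.9, -3.1]
opening: 43.2
```

```bash
python3 - <<'E'
from h import *
np.set_printoptions(precision=3,suppress=True)
st()
for n in("side","side"):
  im,d=robot.read_camera(n); np.savez(n+"8.npz",im=im,d=d); s=st()
E
```

```text
t16.52 pos [603.373  66.217 138.58 ] tilt [-0.02   0.046] jawyaw -6.4 F [ 0.456  0.915 -3.114] open 43.2
t16.57 pos [604.848  66.791 138.761] tilt [-0.019  0.046] jawyaw -6.4 F [-0.221  0.146 -3.29 ] open 43.2
t16.62 pos [604.415  66.402 138.98 ] tilt [-0.019  0.046] jawyaw -6.3 F [-0.509  0.133 -2.914] open 42.7
```

```bash
python3 - <<'E'
from h import *
from scipy.optimize import least_squares
z=np.load("side8.npz"); im=z["im"]; W=cloud("side",z["d"])
m=(abs(W[...,0]-605)<60)&(W[...,1]<75)&(W[...,1]>15)&(W[...,2]>153)&(W[...,2]<172)
P=W[m]; print(len(P),P.min(0),P.max(0),P.mean(0))
for q in range(154,176,3):
    k=P[(P[:,2]>=q)&(P[:,2]<q+3)]
    if len(k)>3: print(q,len(k),k[:,0].min(),k[:,0].max(),(k[:,0].min()+k[:,0].max())/2, k[:,1].min())
m2=(abs(W[...,0]-605)<20)&(W[...,1]<75)&(W[...,1]>40)&(W[...,2]>120)&(W[...,2]<140); Q=W[m2]
for q in range(120,142,4):
    k=Q[(Q[:,2]>=q)&(Q[:,2]<q+4)]
    if len(k)>3: print("shaft",q,len(k),k[:,0].min(),k[:,0].max(),k[:,0].mean(),k[:,1].min())
save("a14.png",cv2.resize(im[140:240,260:370],None,fx=7,fy=6,interpolation=cv2.INTER_CUBIC))
E
```

```text
265 [568.7  24.6 156.2] [648.1  74.7 171.9] [606.   43.1 166.8]
154 5 604.6769029784946 641.7188998469317 623.1979014127131 28.136302282168117
157 21 569.1780571444361 645.3589219759881 607.2684895602122 26.465737814209433
160 36 569.3375075974745 645.4634291444692 607.4004683709718 25.108954098746608
163 30 568.8375368488623 645.22220939932 607.0298731240912 24.630837443018322
166 57 568.7718050051791 648.0685389523371 608.4201719787582 24.731957532155207
169 116 568.6567323179199 645.4923727764894 607.0745525472047 25.910952709939465
shaft 120 16 593.6270999219563 618.0683976130249 603.8058789945992 55.31950812776995
shaft 124 9 596.3290821024126 609.9489170875447 603.6431234639134 55.4579763809038
shaft 128 8 596.2015569707 611.6912504299162 602.8383149666366 55.090455519215425
shaft 132 6 595.7123233665892 606.2793041107462 600.82163185314 56.33810368810771
```

View pics/a14.png

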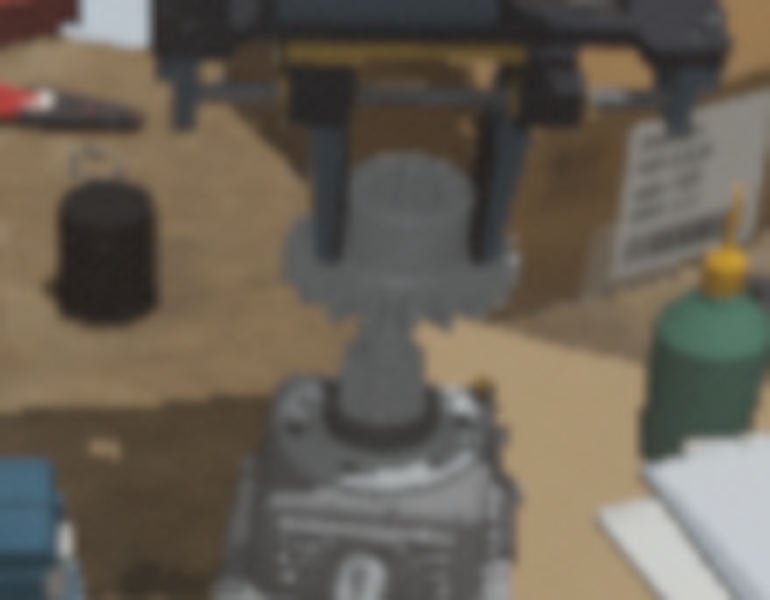

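Side view: the gear's axis is at x≈607, y≈64.5 and the shaft at x≈605.6, y≈66. I'll shift by (-1.5, +1.5) and lower it onto the nose.

>>> apply_moves(motion=[-1.5, 1.5, -6, 0, 0, 0, -6, 0, 0, 0, -4, 0])

```text
clock: 16.87
tool_pos: [602.8, 66.6, 121.9]
tool_rot: [[-0.019, 0.993, -0.113], [0.046, -0.112, -0.993], [-0.999, -0.024, -0.044]]
wrist_force: [-0.3, -0.4, -3.0]
opening: 43.2
```

```bash
python3 - <<'E'
from h import *
np.set_printoptions(precision=3,suppress=True)
st()
for n in("side","side"):
  im,d=robot.read_camera(n); np.savez(n+"9.npz",im=im,d=d); s=st()
W=cloud("side",d)
m=(abs(W[...,0]-605)<60)&(W[...,1]<75)&(W[...,1]>15)&(W[...,2]>138)&(W[...,2]<154)
P=W[m]; print(len(P),P.min(0),P.max(0),P.mean(0))
E
```

```text
t16.87 pos [602.804  66.561 121.874] tilt [-0.019  0.046] jawyaw -6.4 F [-0.331 -0.441 -2.956] open 43.2
t16.92 pos [602.223  66.51  121.055] tilt [-0.02   0.046] jawyaw -6.4 F [-1.281 -0.181 -4.435] open 43.0
t16.97 pos [602.358  66.585 121.643] tilt [-0.02   0.046] jawyaw -6.4 F [ 0.505 -0.219 -2.387] open 43.1
259 [565.149  24.224 138.824] [645.158  73.85  153.987] [601.397  43.318 149.171]
```

>>> apply_moves(motion=[0.5, 1, -4, 0, 0, 0, -3, 0])

```text
clock: 17.13
tool_pos: [603.0, 67.3, 114.6]
tool_rot: [[-0.019, 0.993, -0.113], [0.046, -0.112, -0.993], [-0.999, -0.024, -0.043]]
wrist_force: [-0.0, 0.8, -2.6]
opening: 42.8
```

```bash
python3 - <<'E'
from h import *
np.set_printoptions(precision=3,suppress=True)
st()
for n in("side","side"):
  im,d=robot.read_camera(n); s=st()
print(s["torque"])
E
```

```text
t17.13 pos [603.046  67.287 114.637] tilt [-0.019  0.046] jawyaw -6.4 F [-0.009  0.766 -2.605] open 42.8
t17.18 pos [602.827  67.246 114.175] tilt [-0.02   0.046] jawyaw -6.4 F [-0.59   0.573 -4.504] open 43.2
t17.23 pos [602.839  67.274 114.48 ] tilt [-0.02   0.046] jawyaw -6.4 F [-0.278 -0.12  -4.004] open 43.1
[-0.076 -0.132 -0.063]
```

>>> apply_moves(motion=[0, 0, -4, 0, 0, 0, -4, 0, 0, 0, -3, 0])

```text
clock: 17.48
tool_pos: [603.5, 67.3, 103.5]
tool_rot: [[-0.018, 0.993, -0.113], [0.046, -0.112, -0.993], [-0.999, -0.023, -0.044]]
wrist_force: [0.3, 0.0, -3.3]
opening: 43.2
```

```bash
python3 - <<'E'
from h import *
np.set_printoptions(precision=3,suppress=True)
st()
for n in("side","side"):
  im,d=robot.read_camera(n); s=st()
np.savez("side10.npz",im=im,d=d)
print(s["torque"])
W=cloud("side",d)
m=(abs(W[...,0]-605)<60)&(W[...,1]<75)&(W[...,1]>15)&(W[...,2]>122)&(W[...,2]<135)
P=W[m]; print(len(P),P.min(0),P.max(0),P.mean(0))
save("a15.png",cv2.resize(im[150:240,260:370],None,fx=7,fy=6,interpolation=cv2.INTER_CUBIC))
E
```

```text
t17.48 pos [603.504  67.337 103.519] tilt [-0.018  0.046] jawyaw -6.4 F [ 0.272  0.017 -3.323] open 43.2
t17.53 pos [603.127  67.308 102.923] tilt [-0.019  0.046] jawyaw -6.4 F [-0.156 -0.915 -4.176] open 43.1
t17.58 pos [603.106  67.299 103.207] tilt [-0.019  0.046] jawyaw -6.4 F [ 0.313 -0.009 -3.2  ] open 43.3
[-0.097 -0.147  0.048]
220 [565.887  24.556 122.14 ] [646.134  74.16  134.981] [604.152  43.229 130.318]
```

View pics/a15.png

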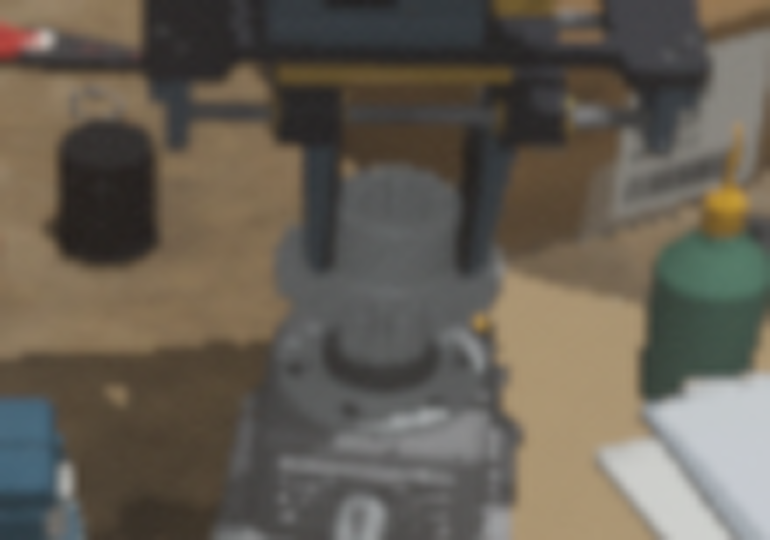

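>>> apply_moves(motion=[0, 0, -2.5, 0, 0, 0, -2, 0, 0, 0, -2, 0])

```text
clock: 17.83
tool_pos: [603.5, 67.3, 96.6]
tool_rot: [[-0.018, 0.993, -0.113], [0.046, -0.112, -0.993], [-0.999, -0.023, -0.044]]
wrist_force: [-0.8, -0.2, -4.1]
opening: 42.8
```

```bash
python3 - <<'E'
from h import *
np.set_printoptions(precision=3,suppress=True)
st()
for n in("side","side"):
  im,d=robot.read_camera(n); s=st(); print(s["torque"])
E
```

```text
t17.83 pos [603.482  67.337  96.606] tilt [-0.018  0.046] jawyaw -6.4 F [-0.845 -0.225 -4.139] open 42.8
t17.88 pos [603.211  67.336  96.161] tilt [-0.019  0.046] jawyaw -6.4 F [-0.951  1.048 -4.883] open 43.1
[-0.046 -0.129 -0.036]
t17.93 pos [603.184  67.327  96.333] tilt [-0.019  0.046] jawyaw -6.4 F [-0.209 -0.248 -3.667] open 43.1
[-0.099 -0.148 -0.043]
```

Free so far; continuing in small steps.

>>> apply_moves(motion=[0, 0, -2, 0, 0, 0, -2, 0, 0, 0, -1.5, 0])

```text
clock: 18.18
tool_pos: [603.5, 67.3, 90.8]
tool_rot: [[-0.018, 0.993, -0.113], [0.046, -0.112, -0.993], [-0.999, -0.023, -0.044]]
wrist_force: [0.9, 1.2, -3.1]
opening: 43.1
```

```bash
python3 - <<'E'
from h import *
np.set_printoptions(precision=3,suppress=True)
st()
for n in("side","side"):
  im,d=robot.read_camera(n); s=st(); print(s["torque"])
E
```

```text
t18.18 pos [603.53   67.345  90.833] tilt [-0.018  0.046] jawyaw -6.4 F [ 0.883  1.195 -3.15 ] open 43.1
t18.23 pos [603.32   67.364  90.52 ] tilt [-0.019  0.046] jawyaw -6.4 F [-0.997 -0.23  -4.665] open 42.9
[-0.084 -0.086 -0.018]
t18.28 pos [603.323  67.336  90.682] tilt [-0.019  0.046] jawyaw -6.4 F [-0.157 -0.141 -3.967] open 42.9
[-0.1   -0.051 -0.041]
```

>>> apply_moves(motion=[0, 0, -3, 0, 0, 0, -3, 0, 0, 0, -3, 0, 0, 0, -3, 0])

```text
clock: 18.62
tool_pos: [603.6, 67.4, 78.3]
tool_rot: [[-0.018, 0.993, -0.113], [0.046, -0.112, -0.993], [-0.999, -0.023, -0.044]]
wrist_force: [0.3, 1.0, -2.4]
opening: 43.0
```

```bash
python3 - <<'E'
from h import *
np.set_printoptions(precision=3,suppress=True)
st()
for n in("side","side"):
  im,d=robot.read_camera(n); s=st(); print(s["torque"])
np.savez("side11.npz",im=im,d=d)
W=cloud("side",d)
save("a16.png",cv2.resize(im[150:240,260:370],None,fx=7,fy=6,interpolation=cv2.INTER_CUBIC))
E
```

```text
t18.62 pos [603.582  67.389  78.263] tilt [-0.018  0.046] jawyaw -6.4 F [ 0.277  0.96  -2.431] open 43.0
t18.67 pos [603.256  67.361  77.609] tilt [-0.019  0.046] jawyaw -6.4 F [-0.632 -0.71  -3.817] open 42.9
[-0.161 -0.039  0.017]
t18.72 pos [603.302  67.368  77.925] tilt [-0.019  0.046] jawyaw -6.4 F [-0.721  0.217 -3.296] open 43.0
[-0.053 -0.12   0.033]
```

View pics/a16.png

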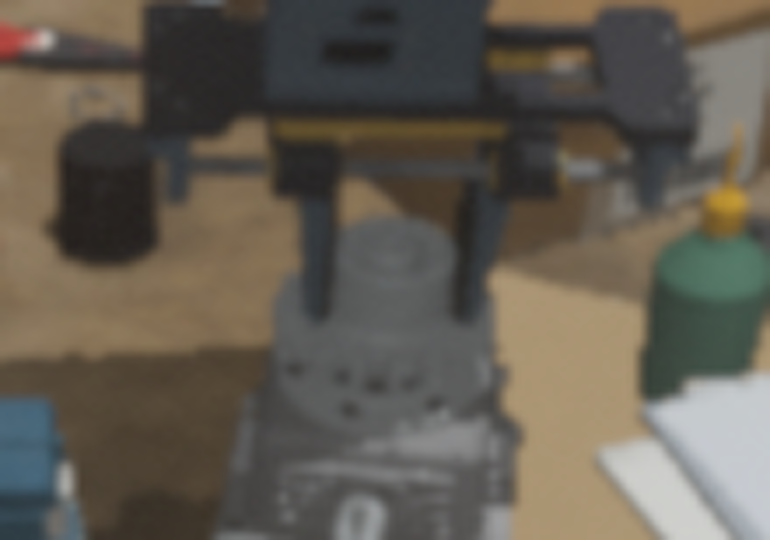

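The nose shows centred in the bore at crop (395,250), so the splines are meshed. Pressing against the collar now, with a firmer grip.

>>> apply_moves(motion=[0, 0, -3, 0, 0, 0, -3, 0, 0, 0, -3, 0], squeeze=60)

```text
clock: 18.97
tool_pos: [603.5, 67.5, 69.2]
tool_rot: [[-0.019, 0.993, -0.113], [0.046, -0.112, -0.993], [-0.999, -0.024, -0.044]]
wrist_force: [-6.7, -1.1, 9.2]
opening: 43.1
```

```bash
python3 - <<'E'
from h import *
np.set_printoptions(precision=3,suppress=True)
st()
for n in("side","side"):
  im,d=robot.read_camera(n); s=st(); print(s["torque"])
E
```

```text
t18.97 pos [603.462  67.522  69.206] tilt [-0.019  0.046] jawyaw -6.4 F [-6.721 -1.122  9.184] open 43.1
t19.02 pos [603.389  67.508  68.729] tilt [-0.019  0.046] jawyaw -6.4 F [-3.785  0.177  3.636] open 42.8
[-0.009  0.317 -0.034]
t19.07 pos [603.382  67.49   68.868] tilt [-0.019  0.046] jawyaw -6.4 F [-2.725  0.488  0.096] open 42.7
[-0.064  0.277 -0.004]
```

>>> apply_moves(motion=[0, 0, -3, 0, 0, 0, -2.5, 0, 0, 0, -2, 0])

```text
clock: 19.32
tool_pos: [603.4, 67.6, 63.5]
tool_rot: [[-0.02, 0.993, -0.113], [0.046, -0.112, -0.993], [-0.999, -0.025, -0.044]]
wrist_force: [-11.8, -1.1, 22.4]
opening: 42.9
```

```bash
python3 - <<'E'
from h import *
np.set_printoptions(precision=3,suppress=True)
st()
for n in("side","side"):
  im,d=robot.read_camera(n); s=st(); print(s["torque"])
E
```

```text
t19.32 pos [603.356  67.593  63.514] tilt [-0.02   0.046] jawyaw -6.4 F [-11.754  -1.063  22.381] open 42.9
t19.37 pos [603.371  67.602  63.419] tilt [-0.02   0.046] jawyaw -6.4 F [-9.87 -0.39 14.26] open 42.6
[-0.11   1.328  0.005]
t19.42 pos [603.338  67.604  63.387] tilt [-0.02   0.046] jawyaw -6.4 F [-8.307  0.113 14.102] open 42.8
[-0.126  1.208 -0.057]
```

>>> apply_moves(motion=[-1, 0, -2, 0, 0, 0, -2, 0])

```text
clock: 19.58
tool_pos: [603.5, 67.6, 62.5]
tool_rot: [[-0.019, 0.993, -0.113], [0.047, -0.112, -0.993], [-0.999, -0.024, -0.044]]
wrist_force: [-26.0, -3.0, 45.8]
opening: 42.8
```

```bash
python3 - <<'E'
from h import *
np.set_printoptions(precision=3,suppress=True)
st()
for n in("side","side"):
  im,d=robot.read_camera(n); s=st(); print(s["torque"])
np.savez("side12.npz",im=im,d=d)
save("a17.png",cv2.resize(im[150:240,260:370],None,fx=7,fy=6,interpolation=cv2.INTER_CUBIC))
W=cloud("side",d)
m=(abs(W[...,0]-604)<24)&(abs(W[...,1]-66)<26)&(W[...,2]>115)&(W[...,2]<155)
print(np.histogram(W[m][:,2],bins=np.arange(115,156,2)))
b=W[210:216,270:290][...,2]; print("bench",np.nanmean(b))
E
```

```text
t19.58 pos [603.514  67.627  62.502] tilt [-0.019  0.047] jawyaw -6.4 F [-25.967  -3.048  45.796] open 42.8
t19.63 pos [603.41   67.612  62.589] tilt [-0.019  0.047] jawyaw -6.4 F [-17.651  -2.053  31.189] open 42.7
[-0.184  2.619  0.063]
t19.68 pos [603.42   67.625  62.593] tilt [-0.019  0.047] jawyaw -6.4 F [-16.858  -0.875  32.176] open 42.9
[-0.149  2.589  0.073]
(array([14, 14, 19, 19, 50, 33, 19,  6,  4, 10,  7, 14, 16, 14,  2,  3,  1,
        1,  0,  1]), array([115, 117, 119, 121, 123, 125, 127, 129, 131, 133, 135, 137, 139,
       141, 143, 145, 147, 149, 151, 153, 155]))
bench -2.0335252295584563
```

View pics/a17.png

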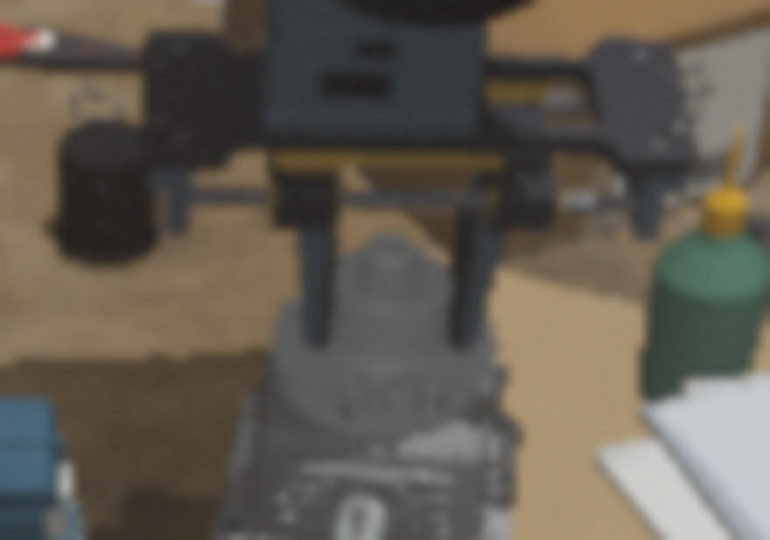

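Reported z 62.6 is exactly the predicted home height, and nose minus hub top is about 16 mm as it should be. I'll relax the push and the side load to a moderate level.

>>> apply_moves(motion=[-0.8, 0, -0.9, 0])

```text
clock: 19.77
tool_pos: [603.3, 67.6, 63.0]
tool_rot: [[-0.017, 0.994, -0.112], [0.047, -0.112, -0.993], [-0.999, -0.022, -0.044]]
wrist_force: [0.0, 0.5, 3.5]
opening: 42.9
```

```bash
python3 - <<'E'
from h import *
np.set_printoptions(precision=3,suppress=True)
st()
for n in("side","side","side"):
  im,d=robot.read_camera(n); s=st(); print(s["torque"])
E
```

```text
t19.77 pos [603.32   67.579  62.973] tilt [-0.017  0.047] jawyaw -6.4 F [0.005 0.501 3.531] open 42.9
t19.82 pos [603.392  67.594  62.907] tilt [-0.017  0.047] jawyaw -6.4 F [-5.608  0.29  13.657] open 43.1
[-0.165  0.631  0.018]
t19.87 pos [603.414  67.589  62.885] tilt [-0.017  0.047] jawyaw -6.4 F [-6.338 -0.869 15.02 ] open 42.5
[-0.176  0.73   0.015]
t19.92 pos [603.387  67.613  62.872] tilt [-0.017  0.047] jawyaw -6.4 F [-6.978 -1.823 16.098] open 42.7
[-0.171  0.869 -0.016]
```

>>> apply_moves(motion=[-1.2, 0, -1.5, 0])

```text
clock: 20.0
tool_pos: [603.5, 67.6, 62.7]
tool_rot: [[-0.015, 0.994, -0.112], [0.047, -0.112, -0.993], [-0.999, -0.02, -0.045]]
wrist_force: [-4.5, -1.2, 16.2]
opening: 43.1
```

```bash
python3 - <<'E'
from h import *
np.set_printoptions(precision=3,suppress=True)
st()
for n in("side","side","side","top","side"):
  im,d=robot.read_camera(n); s=st(); np.savez(n+"f.npz",im=im,d=d)
print(s["torque"])
im=np.load("sidef.npz")["im"]; save("f1.png",cv2.resize(im[80:400,180:500],None,fx=1.8,fy=1.8))
W=cloud("side",np.load("sidef.npz")["d"])
save("f2.png",np.load("topf.npz")["im"])
E
```

```text
t20.00 pos [603.452  67.601  62.748] tilt [-0.015  0.047] jawyaw -6.4 F [-4.478 -1.182 16.239] open 43.1
t20.05 pos [603.477  67.567  62.743] tilt [-0.015  0.047] jawyaw -6.4 F [-4.12  -1.912 15.025] open 42.8
t20.10 pos [603.541  67.601  62.785] tilt [-0.015  0.047] jawyaw -6.4 F [-5.182 -1.295 14.687] open 43.0
t20.15 pos [603.488  67.586  62.748] tilt [-0.015  0.047] jawyaw -6.4 F [-4.891 -1.314 14.982] open 42.9
t20.20 pos [603.465  67.597  62.756] tilt [-0.015  0.047] jawyaw -6.4 F [-5.714 -1.276 15.311] open 42.6
t20.25 pos [603.458  67.603  62.75 ] tilt [-0.015  0.047] jawyaw -6.4 F [-5.261 -1.031 14.547] open 42.8
[-0.146  0.48   0.01 ]
```

View pics/f1.png

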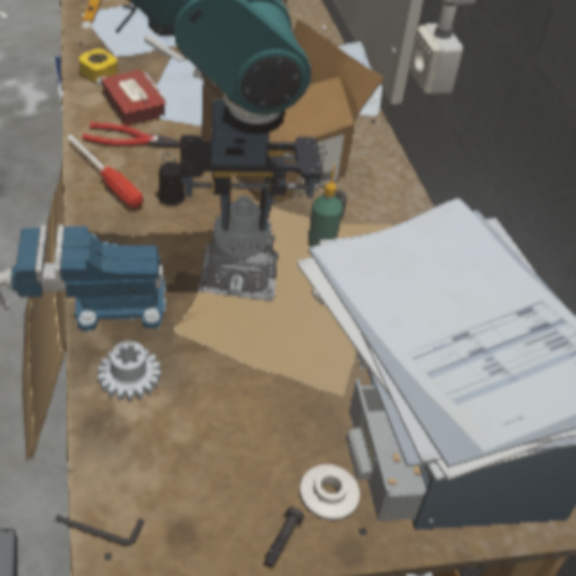

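View pics/f2.png

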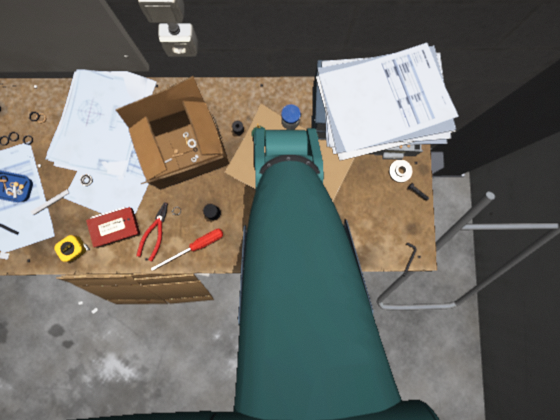

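>>> apply_moves(motion=[-0.8, 0, -2, 0, -0.6, 0, -2, 0])

```text
clock: 20.42
tool_pos: [603.7, 67.6, 62.5]
tool_rot: [[-0.013, 0.994, -0.112], [0.047, -0.111, -0.993], [-0.999, -0.018, -0.045]]
wrist_force: [-17.1, -2.5, 35.2]
opening: 43.0
```

```bash
python3 - <<'E'
from h import *
np.set_printoptions(precision=3,suppress=True)
st()
for i in range(8):
  im,d=robot.read_camera("side"); s=st()
print(s["torque"])
W=cloud("side",d)
m=(abs(W[...,0]-604)<24)&(abs(W[...,1]-66)<26)&(W[...,2]>115)&(W[...,2]<155)
print(np.histogram(W[m][:,2],bins=np.arange(115,156,2))[0])
E
```

```text
t20.42 pos [603.672  67.63   62.482] tilt [-0.013  0.047] jawyaw -6.4 F [-17.084  -2.453  35.173] open 43.0
t20.47 pos [603.625  67.633  62.498] tilt [-0.013  0.047] jawyaw -6.4 F [-13.924  -2.006  30.197] open 42.7
t20.52 pos [603.679  67.628  62.519] tilt [-0.013  0.047] jawyaw -6.4 F [-14.034  -2.377  30.409] open 42.8
t20.57 pos [603.651  67.626  62.507] tilt [-0.013  0.047] jawyaw -6.4 F [-13.904  -1.277  30.325] open 43.2
t20.62 pos [603.667  67.639  62.536] tilt [-0.013  0.047] jawyaw -6.4 F [-13.717  -2.5    30.253] open 42.8
t20.67 pos [603.648  67.627  62.5  ] tilt [-0.013  0.047] jawyaw -6.4 F [-14.062  -2.475  30.058] open 42.9
t20.72 pos [603.666  67.647  62.521] tilt [-0.013  0.047] jawyaw -6.4 F [-13.95   -2.14   29.962] open 42.8
t20.77 pos [603.669  67.626  62.512] tilt [-0.013  0.047] jawyaw -6.4 F [-14.432  -1.156  30.098] open 43.0
t20.82 pos [603.67   67.626  62.501] tilt [-0.013  0.047] jawyaw -6.4 F [-13.908  -1.305  29.434] open 42.8
[-0.178  2.201  0.099]
[12 16 19 27 40 35 14  7  7 10  6 11 17 17  3  5  0  2  1  3]
```

A steady 30 N push with no slip, and only 0.24 mm of give for 15 N more force, so it is against the hard stop. Handing in.

```bash
python3 -c "
from workcell import robot
print(robot.hand_in())"
```

```text
the job is handed in; nothing more can be done
None
```

The cap is off and standing on the bench, and the gear is meshed on the shaft and pressed home. I handed in at 20.8 s, still gripping and pressing.

**What I did**
- I lifted the cap off and stood it mouth down at about (526, 258) mm, clear of the gearbox.
- I picked the look-alike gear farther from the base, about 513 mm away against 444 mm for the other. I centred it by gripping it in two directions.
- I turned the gear about 17° to match the gearbox. It slid over the splines without resistance and I pressed it down on the sprung collar.

**Last checks**
- **Height:** the tool was at 62.5 mm, against 62.6 mm predicted for fully home.
- **Nose above hub:** the shaft nose stood about 16 mm above the hub top in the depth image, as it should when home.
- **Push:** it held a steady 30 N without slipping. An extra 15 N moved the gear only 0.24 mm, which means it is on the hard stop.
- **Bench:** the cap stood upright in the last pictures and the other things looked undisturbed.

**What disagreed or was not ideal**
- The reported tool height was about 39 mm lower than the cameras showed, so my first attempt to grip the cap closed on air above it. I corrected for this from then on.
- The two cameras differed by about 4 mm in x.
- The tool had about 1–2° of tilt from the gear's axis at the end. That left a sideways load of about 14 N alongside the 30 N push.

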